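# Load the sample incubator

## Robot

A 7-joint arm with a two-finger parallel gripper is mounted at the origin on the work surface. World frame = base frame: x ahead of the robot, y to its left, z up, the work surface at z = 0. Lengths are in m, angles in rad, forces in N, time in s.
With the tool pointing down it reaches from about 0.425 to 0.875 m from the base axis. Payload 8.4 kg.
Tool frame: the origin (TCP) lies at the very end of the fingers, on their centre line; the grasp point (between the pads) lies 19 mm behind it (env.hold_point_z is the distance from the TCP to the grasp point, in m); x points along the fingers, y is the direction in which the jaws open and shut, and the axes are right-handed (so a half turn about x gives the same grasp; the last joint's range is limited). The gripper opens to 85 mm and grips with 20 to 120 N. Pads are 22 mm wide; open, the fingers measure 114 mm over their backs; the gripper's body (76 mm by 85 mm) begins 54 mm behind the grasp point. The pads swing forward as they close: fully open they stand 13 mm farther back than shut.
Start: joints at [-1.428, 0.333, 0.04, 1.465, -0.013, 1.343, -0.059], TCP at [0.156, 0.631, 0.231] pointing down, gripper open.
Joint ranges: [-2.58, 2.58], [-0.38, 2.09], [-1.3, 1.39], [0.25, 2.4], [-1.5, 4.64], [0.08, 2.09], [-2.65, 2.65]. Speed limits (rad/s): [2.22, 2.22, 2.79, 2.79, 3.14, 3.14, 3.14].

## Interface

Orientations are given as a unit quaternion [x, y, z, w].
In Python, from plant import env, optics gives the robot as it stands.
- The arm moves only by the tool step_arm, never from a script. Its argument "rows" is a list that holds one entry, the list of rows, each a list of 7 numbers: the shift along the tool's x, y, z in units of 60 mm (1.0 is 60 mm), then the turn, a rotation vector about the tool's x, y, z in units of 10 degrees (1.0 is 10 degrees), then the finger opening in mm, from 0 to 85.4. A call has 1 to 20 rows; each row is the pose to reach, as a shift and turn from the pose commanded when the call began, along the tool's axes at that moment; what a row does not reach only later rows make up. A row lasts 1/8 s, in which the tool goes at most 62.5 mm and 10.7 degrees, less where a joint would pass 70% of its speed; a pose out of reach is approached as far as the arm can. A call with a gripper value outside its range is refused whole. The fingers move at their own pace and stop on an object; "force" is the grip in N (left out, the last holds). Time passes only in rows, so rows that repeat a pose let the fingers close. It gives the time, the measured TCP pose, the force and the opening at its end, in the units of the state.
- env.sense(): the state, without advancing time (a new reading comes with each control period).
- optics.camera(name): name is "side" or "top"; returns a dict with "image" (400x640x3 uint8, red, green, blue), "mtx" (3x3 intrinsics, pixels), "cam_to_world" (4x4, takes a point from camera to world coordinates). Camera axes: x right, y down, z forward; pixel columns grow to the right and rows downward; lengths in m; the calibration is good to about 2 mm. A picture is of the moment at which its call begins. There is no depth.
- env.job_done(): hands the job in, once; it reports no verdict.
Trained networks look in a picture, given as the dict that the camera call returned (one of the last four; its "shot" number tells which), for a name from the list of things; names that differ only in an ending like _2 or _b are one class to them, and where a whole thing is asked for, a point or a joint stands for the part that bears it (a point fixed in the world has none). Each returns a list of dicts, best first, with "score" (0 to 1); they miss things now and then, are a little off and sometimes report something else, mostly with a low value. They report only what shows in the picture. A call takes as long as a camera call. They do not tell look-alikes from the thing itself.
- optics.search_frame(picture, name): "point" ([x, y, z] in m, in world coordinates, good to about 4 mm: the middle of the surface that is visible of it).
The state is a dict: "time": time; "qpos": joint angles; "joint_velocities": joint speeds; "tau": joint torques, N m; "tcp_pos": TCP position; "orientation": TCP orientation; "ft_force": force on the tool from outside, world axes, zero at the start; "wrist_torque": the same for the moment, N m; "grip_width": finger opening in m.
Only numpy, scipy, OpenCV 4.12 (cv2) and the standard library are available. Lean on these libraries where they do the work, as an engineer would, in place of code of your own. Each camera call takes 0.05 s, during which the arm holds its last target.

## Task

Take the hook tool from its stand, put its prong down into the ring on the front of the incubator's tray drawer and drag the tray fully out with the hook (not by hand), then lay the hook back on its stand. Stand every tube rack from the bench upright in the tray, push the tray fully home, and last of all press the plunger on top of the incubator down to its stop to start the cycle and let it go. Leave the other things on the bench alone.

Things in the scene. Friction and masses are not known exactly. Their poses are not given: they have to be found in the camera images.
- tray (a joint): slide of the incubator's tray drawer, m: 0 = fully in (home), 0.14 = fully out against its stop. It slides towards the incubator's front (-x of tray_floor), needs about 2 N to move, and stays where it is left. Pull it only with the hook; it may be pushed home with closed fingers against its front panel
- tray_eye (a point): centre of the steel ring (eye) on the tray drawer's front panel. The ring lies level, 26 mm inside diameter, bar 8 mm thick, 50 mm above the bench, its centre 22 mm in front of the panel; it is free below down to the bench. Axes: x into the machine, y to the left along the panel, z up
- tray_panel (a point): middle of the outer face of the tray drawer's white front panel (250 mm wide, 8 mm thick, from 28 to 98 mm above the bench). Axes as tray_eye. When home its back lies against the incubator's front face
- tray_floor (a point): middle of the tray's flat loading floor, 36 mm above the bench, moves with the tray, 88 mm in +x from tray_eye, same axes. Floor 116 mm (x) by 224 mm (y), with 18 mm high rims and the front panel around it. Racks stand side by side with their length along x; four fit, e.g. at y = -85, -28.5, 28.5, 85 mm. Fully out, the whole floor is clear of the incubator
- incubator: white box with a clear window on top, fixed; origin on the bench under the middle of its front face, x into the machine. 290 mm wide, 120 mm high at the front, 170 mm high from 170 mm behind the front face; its opening is 98 mm high
- plunger (a joint): travel of the spring plunger on top of the incubator's front edge, m: 0 = up, 0.016 = down at its stop. The spring takes 2 N at the start and 6 N at the stop, and lifts it again when let go
- plunger_top (a point): middle of the top of the plunger's round grey head (36 mm across), 168 mm above the bench when up, 22 mm behind the front face, 50 mm to the left (+y) of the incubator's middle. It goes straight down
- stand_seat (a point): where the middle of the hook tool's handle rests on its stand, 80 mm above the bench. x = along the handle, towards the prong. The stand has two yokes 10 mm thick, 38 mm before and behind this point, each a notch 26 mm wide and 12 mm deep, whose floor is 71 mm above the bench, with 36 mm wide uprights; between the yokes it is open down to the 8 mm base plate
- hook_handle (a point): middle of the hook tool's black handle (110 x 18 x 18 mm, along its x), where it is gripped. x points to the prong, z up. At the start it lies on the stand, prong down. Tool 0.12 kg
- hook_prong (a point): middle of the hook's steel prong: 105 mm in +x and 24 mm below hook_handle. An 8 mm rod runs from the handle at handle-axis height to the prong, which goes down to 49 mm below the handle axis, its last 7 mm bent back 5 mm towards the handle
- rackA_mid (a point): tube rack: metal foot 90 (x) x 42 (y) x 8 mm (z), on it a black block 90 x 28 mm up to 40 mm height (grip it across y, above the foot), with a row of six white tubes rising to 58 mm in all; this point is its centre, 29 mm above its underside. z up. About 0.1 kg. Two to four racks are there; absent ones give None
- rackB_mid (a point): tube rack like rackA; same point
- rackC_mid (a point): tube rack like rackA; same point
- rackD_mid (a point): tube rack like rackA; same point
- dish: bystander, to be left alone: small open glass dish, 52 mm across, 28 mm high, among the racks; origin at its underside
- bottle: bystander, to be left alone: amber bottle, 60 mm across, 130 mm high; origin at its underside
- jar: bystander, to be left alone: white jar, 70 mm across, 90 mm high; origin at its underside
- tipbox: bystander, to be left alone: pipette-tip box 87 x 122 x 64 mm; origin at its underside
Not all that is in view belongs to the job. There is more than one size of the part that bears hook_handle; the job needs the larger.

How it is judged:
On the way, in this order (a step that is already met when the one before it is completed fails the run):
1. the hook's prong is in the tray's ring while the tray is still in (horizontal distance between hook_prong and tray_eye below 0.016 m and z of hook_prong in the frame of tray_eye between -0.018 and 0.018 m and value of joint tray below 0.02 m), for 0.1 s.
2. the tray has been drawn out (at least 120 of 140 mm) with the prong in the ring (horizontal distance between hook_prong and tray_eye below 0.016 m and z of hook_prong in the frame of tray_eye between -0.018 and 0.018 m and value of joint tray above 0.12 m), for 0.1 s.
3. all racks stand in the drawn-out tray (x of rackA_mid in the frame of tray_floor between -0.05 and 0.05 m and y of rackA_mid in the frame of tray_floor between -0.11 and 0.11 m and z of rackA_mid in the frame of tray_floor between 0.018 and 0.042 m and angle between each of rackA_mid, rackB_mid, rackC_mid, rackD_mid's own z axis and vertical below 0.2 rad and x of rackB_mid in the frame of tray_floor between -0.05 and 0.05 m and y of rackB_mid in the frame of tray_floor between -0.11 and 0.11 m and z of rackB_mid in the frame of tray_floor between 0.018 and 0.042 m and x of rackC_mid in the frame of tray_floor between -0.05 and 0.05 m and y of rackC_mid in the frame of tray_floor between -0.11 and 0.11 m and z of rackC_mid in the frame of tray_floor between 0.018 and 0.042 m and x of rackD_mid in the frame of tray_floor between -0.05 and 0.05 m and y of rackD_mid in the frame of tray_floor between -0.11 and 0.11 m and z of rackD_mid in the frame of tray_floor between 0.018 and 0.042 m and value of joint tray above 0.09 m), for 0.2 s.
4. the tray is home (within 12 mm) with all racks in it (x of rackA_mid in the frame of tray_floor between -0.05 and 0.05 m and y of rackA_mid in the frame of tray_floor between -0.11 and 0.11 m and z of rackA_mid in the frame of tray_floor between 0.018 and 0.042 m and angle between each of rackA_mid, rackB_mid, rackC_mid, rackD_mid's own z axis and vertical below 0.2 rad and x of rackB_mid in the frame of tray_floor between -0.05 and 0.05 m and y of rackB_mid in the frame of tray_floor between -0.11 and 0.11 m and z of rackB_mid in the frame of tray_floor between 0.018 and 0.042 m and x of rackC_mid in the frame of tray_floor between -0.05 and 0.05 m and y of rackC_mid in the frame of tray_floor between -0.11 and 0.11 m and z of rackC_mid in the frame of tray_floor between 0.018 and 0.042 m and x of rackD_mid in the frame of tray_floor between -0.05 and 0.05 m and y of rackD_mid in the frame of tray_floor between -0.11 and 0.11 m and z of rackD_mid in the frame of tray_floor between 0.018 and 0.042 m and value of joint tray below 0.012 m), for 0.2 s.
5. the plunger is pressed to its stop (at least 13.5 of 16 mm) with the tray home (value of joint tray below 0.012 m and value of joint plunger above 0.0135 m), for 0.1 s.
At the end, for the whole second after the job is handed in: tray within 12 mm of home with every rack upright (within 0.2 rad) on its floor, the hook lying on its stand (handle middle within 25 mm sideways and 7 mm in height of the seat, upright within 0.15 rad), the plunger up again, everything at rest (all of step 4 and horizontal distance between hook_handle and stand_seat below 0.025 m and z of hook_handle in the frame of stand_seat between -0.007 and 0.007 m and angle between hook_handle's own z axis and vertical below 0.15 rad and value of joint plunger below 0.003 m and linear speed of each of rackA, rackB, rackC, rackD, hook below 0.05 m/s); the robot touches nothing.
It fails at once if the tray is pulled open by the fingers instead of the hook (contact force between the fingers and tray above 1.5 N and velocity of joint tray above 0.03 m/s).
It fails at once if a bystander is pushed more than 40 mm (distance of any of dish, bottle, jar, tipbox from where it was at the start of the episode above 0.04 m).
It fails at once if a bystander is knocked over (angle between any of dish, bottle, jar, tipbox's own z axis and vertical above 0.6 rad).
Of rackA, rackB, rackC, rackD only 2 to 4 are there at a start; the rules pass over those that are not, and their reading is None.
At some moment in a run one of rackA, rackB, rackC, rackD may be knocked a few centimetres aside while the robot is not near it.
It also fails if it takes over 210 s, if anything falls off the work surface, if the arm or the gripper's body presses on something with over 40 N, if the wrist force passes 120 N, or if a joint passes its speed limit or range.

## Working session

There is one attempt and no reset: what is moved stays moved. The work goes in short steps, Python scripts to look and compute and a tool call to move; the robot and the scene stay as the last step left them, time stands still between calls to the robot, and variables do not carry over. Pictures are saved under pics/ and viewed, and the job is handed in when it is done.

Besides the shell and the picture viewer there is one more tool, called after "Call:" as name(argument=value, ...), one argument or row to a line, values as JSON. step_arm: Moves the arm, as the interface text tells. Its arguments: {"type":"object","properties":{"rows":{"type":"array"},"force":{"type":"number"}},"required":["rows"]}

```bash
ls; mkdir -p pics; python3 - <<'E'
from plant import env, optics
import cv2
s=env.sense(); print(s)
print(env.hold_point_z)
for n in ("side","top"):
    p=optics.camera(n); cv2.imwrite(f"pics/{n}0.png",p["image"][:,:,::-1])
    print(n,p["mtx"].tolist(),p["cam_to_world"].round(4).tolist(),p["shot"])
    for o in ["hook_handle","hook_prong","tray_eye","tray_panel","tray_floor","plunger_top","stand_seat","rackA_mid","rackB_mid","dish","bottle","jar","tipbox","incubator"]:
        try:
            r=optics.search_frame(p,o); print(o,[( [round(float(v),3) for v in d["point"]],round(float(d["score"]),2)) for d in r])
        except Exception as e: print(o,e)
E
```

```text
pics
{'time': 0.0, 'qpos': array([-1.42822278,  0.33391592,  0.03986286,  1.46628371, -0.01342676,
        1.34329138, -0.05851163]), 'joint_velocities': array([ 1.58895185e-04,  2.05035518e-03,  3.99399444e-04, -4.03035395e-04,
       -4.12346812e-04, -3.72944542e-04, -8.19674176e-05]), 'tau': array([ 3.68416568e-04, -6.58563781e+01,  1.36550155e+00, -4.05546033e+01,
        1.67774601e-02,  1.30750085e-02, -1.10563283e-05]), 'tcp_pos': array([0.15552851, 0.63064483, 0.23041177]), 'orientation': array([ 0.08470474,  0.70198602, -0.08585619,  0.70190416]), 'ft_force': array([0.06023581, 0.01284997, 0.63378759]), 'wrist_torque': array([ 0.02925273, -0.04205459, -0.02580775]), 'grip_width': 0.08540201119094103}
0.0187
side [[417.86806242943356, 0.0, 322.64774535633666], [0.0, 417.86806242943356, 200.81938130387206], [0.0, 0.0, 1.0]] [[0.7308, -0.4811, 0.4842, 0.0064], [-0.6825, -0.5023, 0.5309, -0.6003], [-0.0122, -0.7185, -0.6954, 0.8451], [0.0, 0.0, 0.0, 1.0]] 1
hook_handle [([0.372, -0.181, 0.013], 0.75), ([0.488, -0.335, 0.09], 0.59)]
hook_prong [([0.491, -0.334, 0.089], 0.97), ([0
[... 1089 characters left out ...]
31, 0.087], 0.59)]
tray_eye [([0.66, -0.004, 0.082], 0.94)]
tray_panel [([0.622, -0.442, 0.088], 0.66), ([0.661, 0.002, 0.076], 0.6)]
tray_floor [([0.665, -0.002, 0.083], 0.91), ([0.611, 0.346, 0.04], 0.72)]
plunger_top [([0.661, -0.003, 0.079], 0.53), ([0.689, 0.045, 0.172], 0.48), ([0.477, -0.314, 0.007], 0.46)]
stand_seat [([0.474, -0.317, 0.004], 0.81)]
rackA_mid [([0.444, 0.341, 0.037], 0.93), ([0.526, 0.293, 0.016], 0.2)]
rackB_mid [([0.61, 0.348, 0.041], 0.65)]
dish [([0.522, 0.293, 0.017], 0.72)]
bottle [([0.681, -0.357, 0.089], 0.76), ([0.619, -0.444, 0.088], 0.35)]
jar [([0.623, -0.446, 0.089], 0.97)]
tipbox [([0.254, 0.287, 0.066], 0.66)]
incubator [([0.817, -0.008, 0.119], 0.75)]
```

View pics/side0.png

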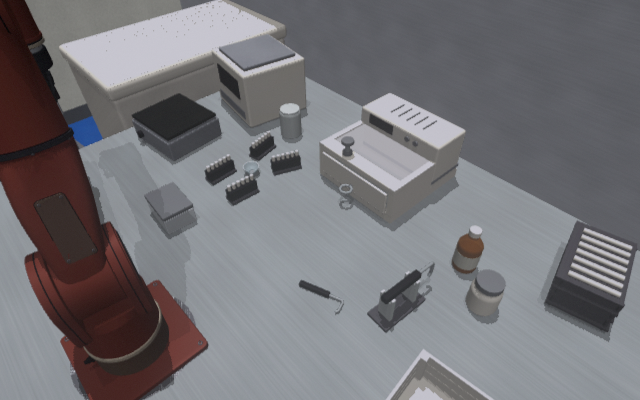

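View pics/top0.png

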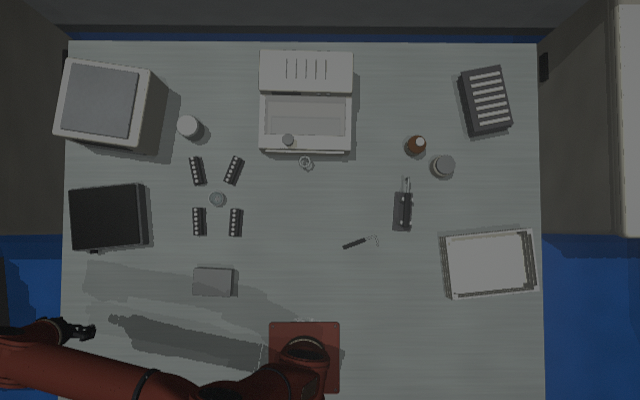

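The side view shows four racks around the dish at about (220-300, 140-200), the large hook on its stand at (403,287), and a small look-alike hook on the bench at (320,290). The ring is at (346,190). I'll zoom in on these next.

```bash
cat > h.py <<'E'
import numpy as np, cv2
from scipy.spatial.transform import Rotation as R
from plant import env, optics
def ray(p,uv):
    K=np.array(p["mtx"]);T=np.array(p["cam_to_world"])
    d=T[:3,:3]@np.linalg.solve(K,[uv[0],uv[1],1]); return T[:3,3],d
def onz(p,uv,z):
    o,d=ray(p,uv); return o+d*(z-o[2])/d[2]
def proj(p,P):
    K=np.array(p["mtx"]);T=np.array(p["cam_to_world"])
    c=np.linalg.inv(T)@np.append(P,1); q=K@c[:3]; return q[:2]/q[2]
def crop(p,name,u0,v0,u1,v1,s,pts=()):
    im=p["image"][v0:v1,u0:u1,::-1]
    im=cv2.resize(im,None,fx=s,fy=s,interpolation=cv2.INTER_CUBIC)
    im=cv2.convertScaleAbs(im,alpha=1.3,beta=15)
    for k,P in enumerate(pts):
        q=(proj(p,P)-[u0,v0]+.5)*s-.5
        cv2.drawMarker(im,tuple(int(round(v)) for v in q),(0,0,255) if k%2==0 else (0,255,0),cv2.MARKER_CROSS,8,1)
    cv2.imwrite(f"pics/{name}.png",im)
def down(yaw):
    # tool x down, tool y direction = yaw in world (angle of jaw axis)
    x=np.array([0,0,-1.]);y=np.array([np.cos(yaw),np.sin(yaw),0]);z=np.cross(x,y)
    return R.from_matrix(np.c_[x,y,z])
def step(target,rot):
    """units (shift, turn) from current measured pose to target TCP/rot"""
    s=env.sense(); r0=R.from_quat(s["orientation"])
    d=r0.inv().apply(np.array(target)-s["tcp_pos"])/0.06
    w=np.degrees((r0.inv()*rot).as_rotvec())/10
    return np.r_[d,w].round(3)
E
python3 - <<'E'
from h import *
p=optics.camera("top")
crop(p,"t_racks",170,140,260,250,7); crop(p,"t_inc",250,60,370,180,6); crop(p,"t_hook",340,160,430,250,6)
p=optics.camera("side")
crop(p,"s_racks",190,110,330,210,5); crop(p,"s_inc",310,90,470,220,5); crop(p,"s_hook",290,240,450,340,5)
E
```

```text
(no output)
```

View pics/t_racks.png

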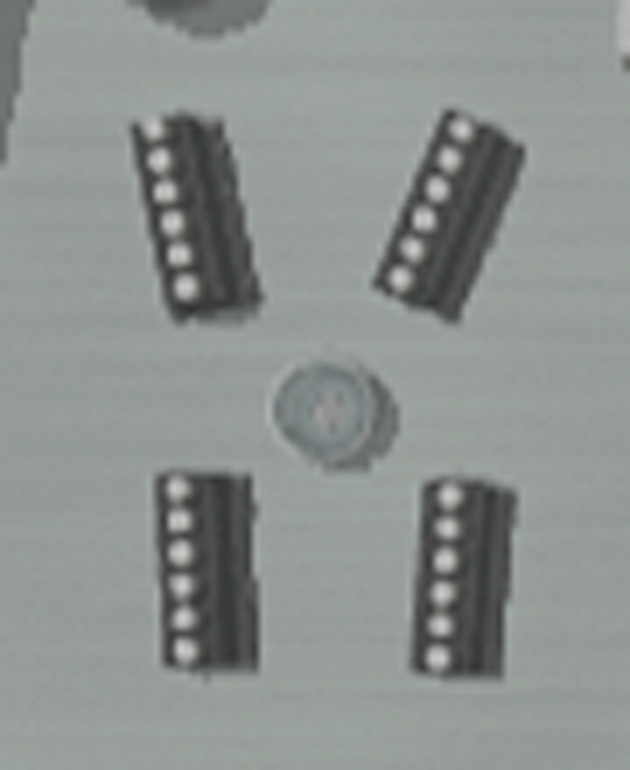

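View pics/t_inc.png

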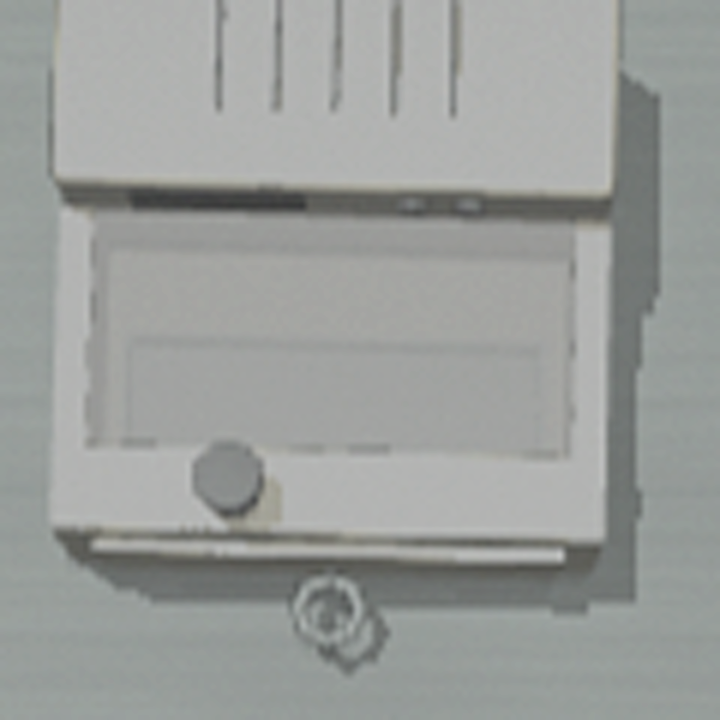

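View pics/t_hook.png

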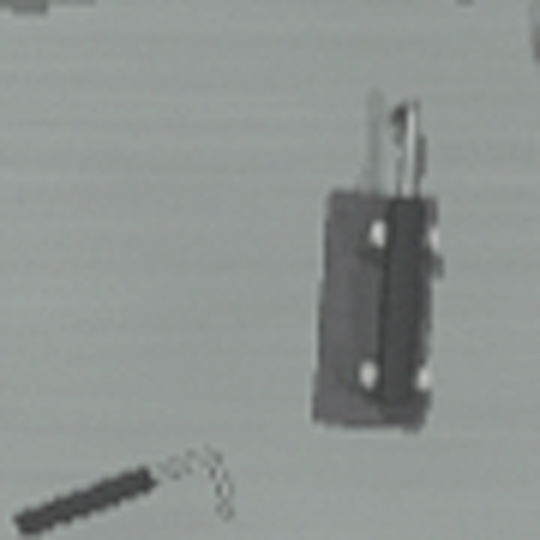

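View pics/s_inc.png

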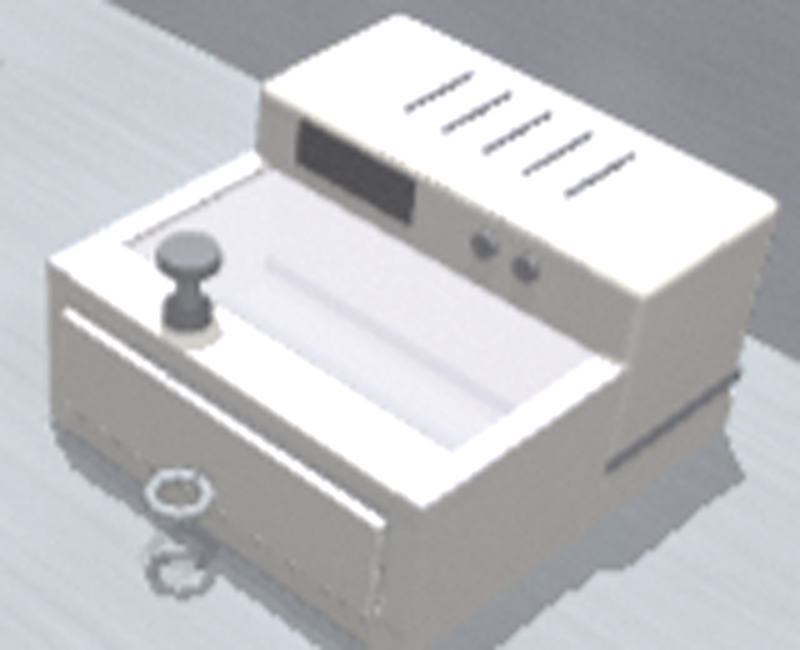

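View pics/s_hook.png

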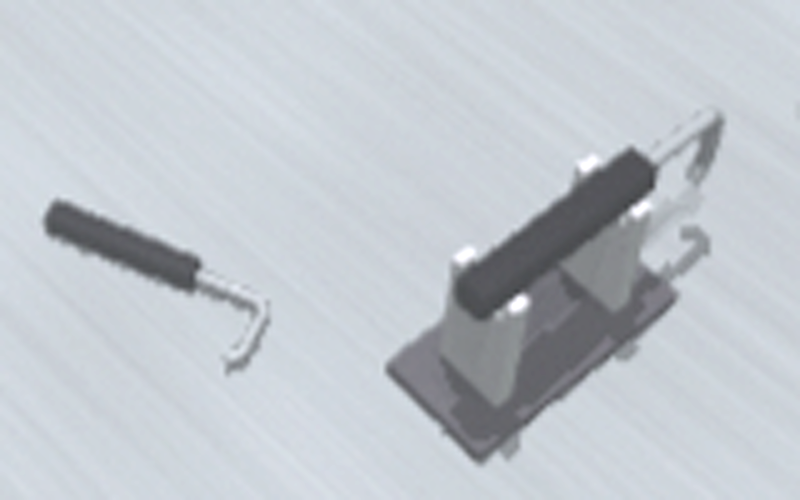

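View pics/s_racks.png

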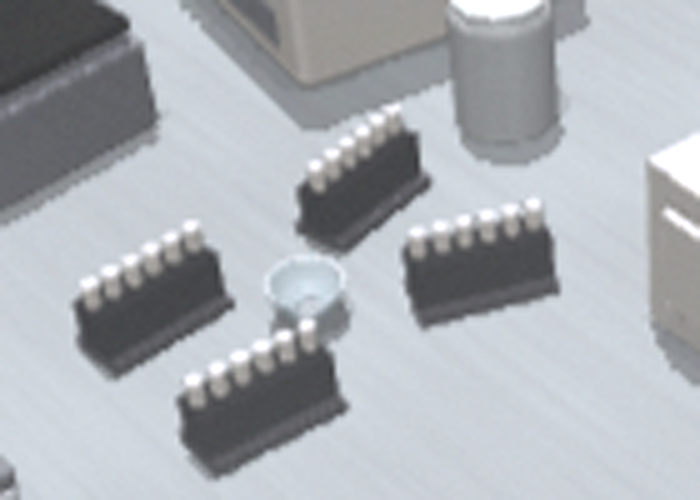

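```bash
cat >> h.py <<'E'
def cp(u0,v0,s,xy): return ((xy[0]+.5)/s-.5+u0,(xy[1]+.5)/s-.5+v0)
E
python3 - <<'E'
from h import *
p=optics.camera("top"); q=optics.camera("side")
f=lambda u0,v0,s,xy,z,pp=p: onz(pp,cp(u0,v0,s,xy),z)[:2]
def seg(n,a,b):
    d=b-a; print(n,"mid",((a+b)/2).round(4),"len",np.linalg.norm(d).round(4),"yaw",np.degrees(np.arctan2(d[1],d[0])).round(2))
seg("hook top",f(340,160,6,(398,405),.089),f(340,160,6,(405,197),.089))
seg("hook side",f(290,240,5,(470,298),.087,q),f(290,240,5,(638,163),.087,q))
print("prong tip",f(340,160,6,(400,110),.080))
seg("front top", f(250,60,6,(605,543),.12),f(250,60,6,(52,528),.12))
seg("panel top", f(250,60,6,(563,562),.098),f(250,60,6,(92,549),.098))
seg("window ", f(250,60,6,(568,455),.12),f(250,60,6,(88,444),.12))
seg("step170", f(250,60,6,(612,192),.17),f(250,60,6,(55,180),.17))
print("ring",f(250,60,6,(329,610),.054), f(310,90,5,(180,492),.054,q))
print("plunger",f(250,60,6,(228,478),.168),f(310,90,5,(189,252),.168,q))
seg("front side", f(310,90,5,(425,503),.12,q),f(310,90,5,(50,262),.12,q))
for n,a,b in [("TL",(186,288),(154,128)),("TR",(400,279),(461,128)),("BL",(185,651),(178,488)),("BR",(438,657),(450,496))]:
    seg("rack "+n+" top",f(170,140,7,a,.058),f(170,140,7,b,.058))
for n,a,b in [("TL",(316,170),(393,116)),("TR",(418,238),(534,208)),("BL",(90,287),(191,231)),("BR",(194,384),(308,328))]:
    seg("rack "+n+" side",f(190,110,5,a,.058,q),f(190,110,5,b,.058,q))
for n in ("rackA_mid","rackC_mid","rackD_mid"):
    for c in (p,q): print(n,[(np.round(d["point"],3).tolist(),round(d["score"],2)) for d in optics.search_frame(c,n)])
E
```

```text
hook top mid [ 0.4804 -0.329 ] len 0.1106 yaw -2.47
hook side mid [ 0.4774 -0.329 ] len 0.1063 yaw -2.99
prong tip [ 0.58302678 -0.33077463]
front top mid [ 0.6701 -0.0043] len 0.2888 yaw 88.6
panel top mid [ 0.6628 -0.0032] len 0.2493 yaw 88.57
window  mid [ 0.7154 -0.0039] len 0.2511 yaw 88.88
step170 mid [ 0.8418 -0.0076] len 0.2837 yaw 89.06
ring [ 0.63955217 -0.00282949] [ 0.63922303 -0.00305203]
plunger [0.69185295 0.04580049] [0.69041243 0.04483234]
front side mid [ 0.6721 -0.0027] len 0.2853 yaw 89.44
rack TL top mid [0.6121 0.3542] len 0.0759 yaw 12.02
rack TR top mid [0.6144 0.2343] len 0.0754 yaw -21.28
rack BL top mid [0.4453 0.3465] len 0.0749 yaw 3.29
rack BR top mid [0.442  0.2263] len 0.0741 yaw -3.66
rack TL side mid [0.6084 0.3505] len 0.0727 yaw 10.34
rack TR side mid [0.6113 0.2311] len 0.0751 yaw -20.48
rack BL side mid [0.4432 0.3446] len 0.0739 yaw 2.81
rack BR side mid [0.4401 0.2247] len 0.0755 yaw -3.9
rackA_mid [([0.446, 0.342, 0.041], 0.88)]
rackA_mid [([0.443, 0.337, 0.033], 0.57), ([0.461, -0.34, 0.01], 0.22)]
rackC_mid [([0.61, 0.231, 0.041], 0.75), ([0.691, 0.047, 0.17], 0.21)]
rackC_mid [([0.607, 0.228, 0.031], 0.78)]
rackD_mid [([0.687, 0.044, 0.167], 0.57), ([0.442, 0.222, 0.04], 0.54), ([0.66, -0.002, 0.08], 0.25)]
rackD_mid [([0.436, 0.216, 0.037], 0.74), ([0.605, -0.455, 0.068], 0.67)]
```

```bash
cat >> h.py <<'E'
def st():
    s=env.sense(); r=R.from_quat(s["orientation"]).as_matrix()
    print("t",round(s["time"],2),"tcp",s["tcp_pos"].round(4),"jawyaw",np.degrees(np.arctan2(r[1,1],r[0,1])).round(2),"tilt",np.degrees(np.arccos(-r[2,0])).round(2),"q",s["qpos"].round(2),"F",s["ft_force"].round(1),"w",round(s["grip_width"],4))
E
python3 - <<'E'
from h import *
st()
for yaw in (87.3,-92.7):
    print(yaw, step([0.479,-0.329,0.18],down(np.radians(yaw))))
print(step([0.40,0.40,0.35],down(np.radians(87.3))),step([0.479,-0.329,0.35],down(np.radians(87.3))))
E
```

```text
t 2.0 tcp [0.1557 0.6311 0.2313] jawyaw 76.14 tilt 0.0 q [-1.43  0.33  0.04  1.47 -0.01  1.34 -0.06] F [ 0.   0.4 -0.2] w 0.0856
87.3 [  0.855 -14.245   9.064  -1.116  -0.     -0.   ]
-92.7 [  0.855 -14.245   9.064  16.884  -0.      0.   ]
[-1.978 -2.764  4.876 -1.116 -0.    -0.   ] [ -1.978 -14.245   9.064  -1.116  -0.     -0.   ]
```

```bash
python3 - <<'E'
from h import *
for t,y in (([0.50,0.40,0.33],30),([0.60,0.1,0.33],-30),([0.58,-0.15,.33],-65),([0.479,-0.329,0.20],-92.7)): print(step(t,down(np.radians(y))))
E
```

```text
[-1.645 -2.365  6.494  4.614 -0.    -0.   ]
[-1.645 -6.82   9.31  10.614 -0.     0.   ]
[ -1.645 -10.945   9.984  14.114  -0.      0.   ]
[  0.522 -14.245   9.064  16.884  -0.      0.   ]
```

Call:
step_arm(
  rows=[
    [[-1.0, -0.6, 1.6, 1, 0, 0, 85], [-1.6, -1.2, 3.2, 2, 0, 0, 85], [-1.645, -1.8, 4.8, 3, 0, 0, 85], [-1.645, -2.365, 6.494, 4, 0, 0, 85], [-1.645, -2.8, 6.8, 4.6, 0, 0, 85], [-1.645, -3.5, 7.3, 5.6, 0, 0, 85], [-1.645, -4.3, 7.8, 6.6, 0, 0, 85], [-1.645, -5.1, 8.3, 7.6, 0, 0, 85], [-1.645, -6, 8.8, 8.6, 0, 0, 85], [-1.645, -6.8, 9.3, 9.6, 0, 0, 85], [-1.645, -7.6, 9.5, 10.6, 0, 0, 85], [-1.645, -8.4, 9.6, 11.6, 0, 0, 85], [-1.645, -9.2, 9.8, 12.6, 0, 0, 85], [-1.645, -10.1, 9.9, 13.6, 0, 0, 85], [-1.645, -11, 9.98, 14.6, 0, 0, 85], [-1.3, -12, 9.7, 15.6, 0, 0, 85], [-0.8, -13, 9.4, 16.4, 0, 0, 85], [0, -13.8, 9.2, 16.884, 0, 0, 85], [0.522, -14.245, 9.064, 16.884, 0, 0, 85], [0.522, -14.245, 9.064, 16.884, 0, 0, 85]],
  ],
  force=60,
)

```text
time: 4.5
tcp_pos: [0.4762, -0.3311, 0.1983]
orientation: [-0.706, 0.018, 0.707, 0.018]
ft_force: [0.4, 0.2, -0.1]
grip_width: 0.0854
```

```bash
python3 - <<'E'
from h import *
st(); p=optics.camera("side"); crop(p,"s1",250,150,490,340,3)
print(step([0.479,-0.329,0.061],down(np.radians(-92.7))))
E
```

```text
t 4.5 tcp [ 0.4762 -0.3311  0.1983] jawyaw -92.9 tilt 0.1 q [-0.28  0.31  0.98  1.72 -0.27  1.26 -0.85] F [ 0.4  0.2 -0.1] w 0.0854
[ 2.262 -0.061 -0.081 -0.03   0.022  0.   ]
```

View pics/s1.png

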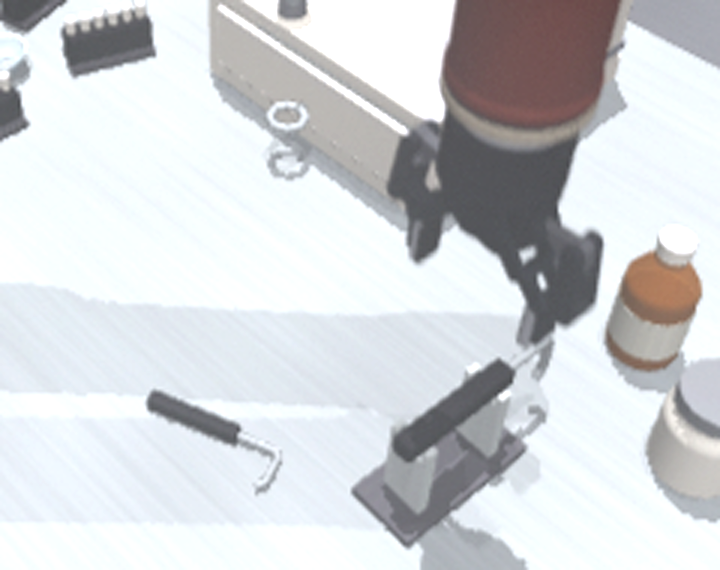

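Call:
step_arm(
  rows=[
    [[0.5, 0, 0, 0, 0, 0, 85], [1.0, 0, 0, 0, 0, 0, 85], [1.4, 0, 0, 0, 0, 0, 85], [1.8, 0, 0, 0, 0, 0, 85], [1.8, 0, 0, 0, 0, 0, 85], [1.8, 0, 0, 0, 0, 0, 85]],
  ],
)

```text
time: 5.3
tcp_pos: [0.4796, -0.3293, 0.0931]
orientation: [0.707, -0.017, -0.707, -0.016]
ft_force: [0.6, -0.2, 0.5]
grip_width: 0.0849
```

```bash
python3 - <<'E'
from h import *
st(); p=optics.camera("side"); crop(p,"s2",330,200,470,340,4)
print(step([0.479,-0.329,0.061],down(np.radians(-92.7))))
E
```

```text
t 5.3 tcp [ 0.4796 -0.3293  0.0931] jawyaw -92.69 tilt 0.06 q [-0.2   0.43  0.91  1.83 -0.38  1.07 -0.77] F [ 0.6 -0.2  0.5] w 0.0849
[ 0.538 -0.006  0.012  0.001 -0.008 -0.004]
```

View pics/s2.png

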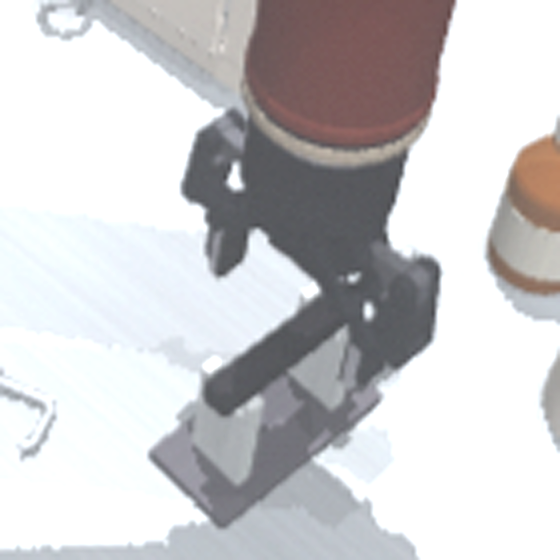

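Jaws straddle the handle between the yokes. I'll descend the last 32 mm, close, then lift.

Call:
step_arm(
  rows=[
    [[0.27, 0, 0, 0, 0, 0, 85], [0.53, 0, 0, 0, 0, 0, 85], [0.53, 0, 0, 0, 0, 0, 60], [0.53, 0, 0, 0, 0, 0, 30], [0.53, 0, 0, 0, 0, 0, 8], [0.53, 0, 0, 0, 0, 0, 8], [0.53, 0, 0, 0, 0, 0, 8], [0.53, 0, 0, 0, 0, 0, 8], [0.53, 0, 0, 0, 0, 0, 8], [0.53, 0, 0, 0, 0, 0, 8]],
  ],
  force=80,
)

```text
time: 6.6
tcp_pos: [0.4793, -0.3294, 0.0608]
orientation: [0.707, -0.017, -0.707, -0.017]
ft_force: [0.1, -0.4, 6.5]
grip_width: 0.0169
```

```bash
python3 - <<'E'
from h import *
st()
E
```

```text
t 6.6 tcp [ 0.4793 -0.3294  0.0608] jawyaw -92.7 tilt 0.06 q [-0.18  0.47  0.88  1.86 -0.42  1.01 -0.74] F [ 0.1 -0.4  6.5] w 0.0169
```

Call:
step_arm(
  rows=[
    [[-0.2, 0, 0, 0, 0, 0, 8], [-0.6, 0, 0, 0, 0, 0, 8], [-1.2, 0, 0, 0, 0, 0, 8], [-1.8, 0, 0, 0, 0, 0, 8], [-2.0, 0, 0, 0, 0, 0, 8], [-2.0, 0, 0, 0, 0, 0, 8], [-2.0, 0, 0, 0, 0, 0, 8]],
  ],
)

```text
time: 7.48
tcp_pos: [0.4785, -0.3284, 0.1789]
orientation: [-0.706, 0.016, 0.708, 0.017]
ft_force: [-0.5, 0.4, -1.6]
grip_width: 0.0169
```

```bash
python3 - <<'E'
from h import *
st(); p=optics.camera("side"); crop(p,"s3",330,150,490,340,4)
p=optics.camera("top"); crop(p,"t3",360,130,440,250,5)
a=np.radians(60); h=np.array([0.6394,-0.003])-0.105*np.array([np.cos(a),np.sin(a)])
print(h,step([h[0],h[1],0.145],down(np.radians(-30))))
E
```

```text
t 7.47 tcp [ 0.4785 -0.3284  0.1789] jawyaw -92.68 tilt 0.11 q [-0.27  0.33  0.98  1.74 -0.29  1.22 -0.84] F [-0.5  0.4 -1.6] w 0.0169
[ 0.5869     -0.09393267] [ 0.566 -3.991 -1.623 -6.27   0.008  0.009]
```

View pics/s3.png

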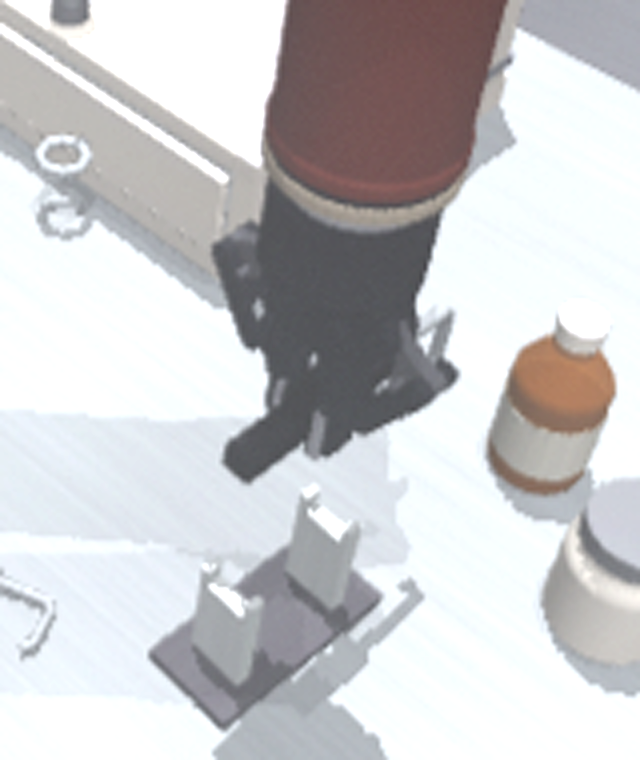

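View pics/t3.png

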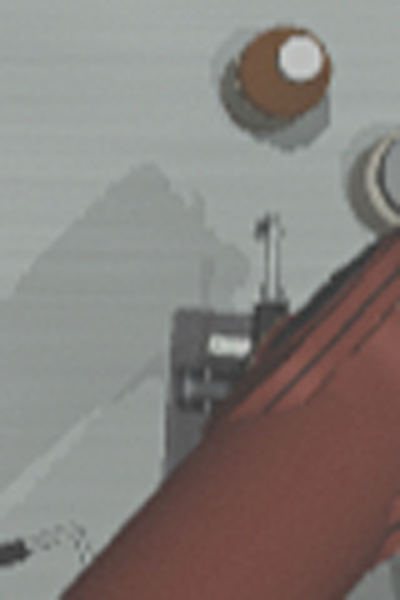

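Call:
step_arm(
  rows=[
    [[0, -0.7, -0.2, -0.9, 0, 0, 8], [0, -1.4, -0.5, -1.8, 0, 0, 8], [0, -2.1, -0.8, -2.7, 0, 0, 8], [0, -2.8, -1.1, -3.6, 0, 0, 8], [0, -3.4, -1.3, -4.5, 0, 0, 8], [0, -3.8, -1.5, -5.4, 0, 0, 8], [0, -3.99, -1.62, -6.27, 0, 0, 8], [0, -3.99, -1.62, -6.27, 0, 0, 8], [0, -3.99, -1.62, -6.27, 0, 0, 8], [0, -3.99, -1.62, -6.27, 0, 0, 8]],
  ],
)

```text
time: 8.82
tcp_pos: [0.5869, -0.0955, 0.1801]
orientation: [-0.613, -0.353, 0.613, -0.353]
ft_force: [-0.4, 1.0, -1.5]
grip_width: 0.0169
```

```bash
python3 - <<'E'
from h import *
st(); s=env.sense(); r=R.from_quat(s["orientation"]).as_matrix(); t=s["tcp_pos"]
d=-r[:,2]; print("handle dir",d)  # tool z sign
g=t-r[:,0]*env.hold_point_z
pr=g+0.105*d; tip=pr-[0,0,.049]; print("prong axis",pr)
rg=np.array([.6394,-.003,.050])
p=optics.camera("side"); crop(p,"s4",310,120,430,230,6,[pr,tip,rg])
p=optics.camera("top"); crop(p,"t4",270,120,350,220,6,[pr,tip,rg])
E
```

```text
t 8.82 tcp [ 0.5869 -0.0955  0.1801] jawyaw -30.19 tilt 0.02 q [-0.48  0.29  0.69  1.7  -0.2   1.22 -0.27] F [-0.4  1.  -1.5] w 0.0169
handle dir [ 5.02835839e-01  8.64381856e-01 -3.55337694e-04]
prong axis [ 0.63965543 -0.00469252  0.19877514]
```

View pics/s4.png

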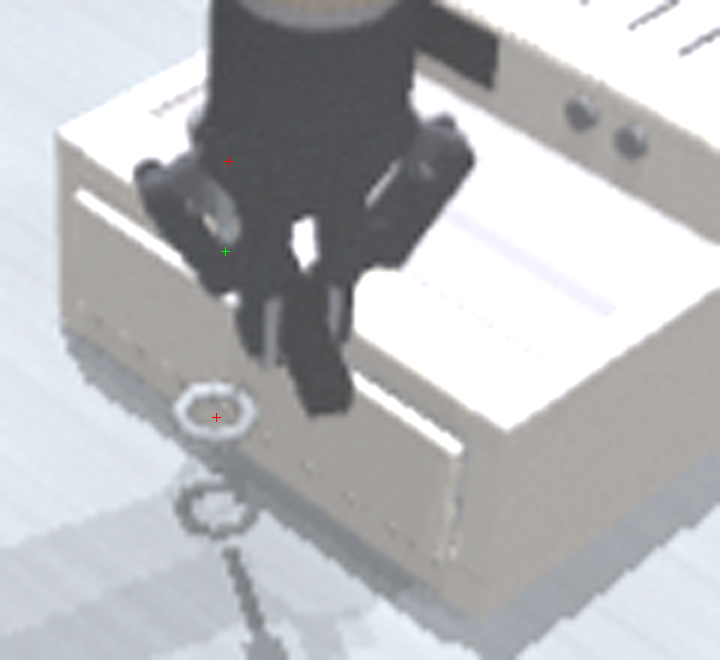

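View pics/t4.png

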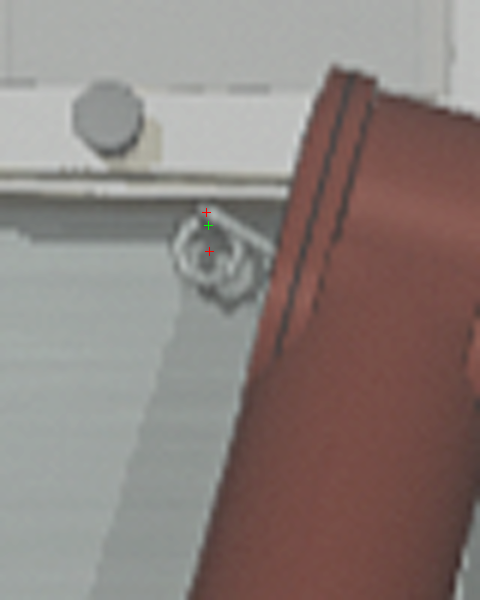

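Call:
step_arm(
  rows=[
    [[0.5, 0, -0.04, 0, 0, 0, 8], [1.0, 0, -0.04, 0, 0, 0, 8], [1.35, 0, -0.04, 0, 0, 0, 8], [1.35, 0, -0.04, 0, 0, 0, 8], [1.35, 0, -0.04, 0, 0, 0, 8], [1.35, 0, -0.04, 0, 0, 0, 8]],
  ],
)

```text
time: 9.68
tcp_pos: [0.5892, -0.0925, 0.1004]
orientation: [0.613, 0.353, -0.612, 0.354]
ft_force: [-0.4, -0.1, -1.2]
grip_width: 0.0168
```

```bash
cat >> h.py <<'E'
def prong():
    s=env.sense(); r=R.from_quat(s["orientation"]).as_matrix(); t=s["tcp_pos"]
    d=-r[:,2]; g=t-r[:,0]*env.hold_point_z
    return g+0.105*d
E
python3 - <<'E'
from h import *
st(); pr=prong(); print(pr)
rg=np.array([.6394,-.003,.050])
p=optics.camera("side"); crop(p,"s5",310,120,430,230,6,[pr,pr-[0,0,.049],rg])
p=optics.camera("top"); crop(p,"t5",280,130,340,190,10,[pr,pr-[0,0,.049],rg])
E
```

```text
t 9.68 tcp [ 0.5892 -0.0925  0.1004] jawyaw -30.01 tilt 0.1 q [-0.45  0.38  0.66  1.78 -0.26  1.07 -0.23] F [-0.4 -0.1 -1.2] w 0.0168
[ 0.64172313 -0.00158938  0.11920072]
```

View pics/s5.png

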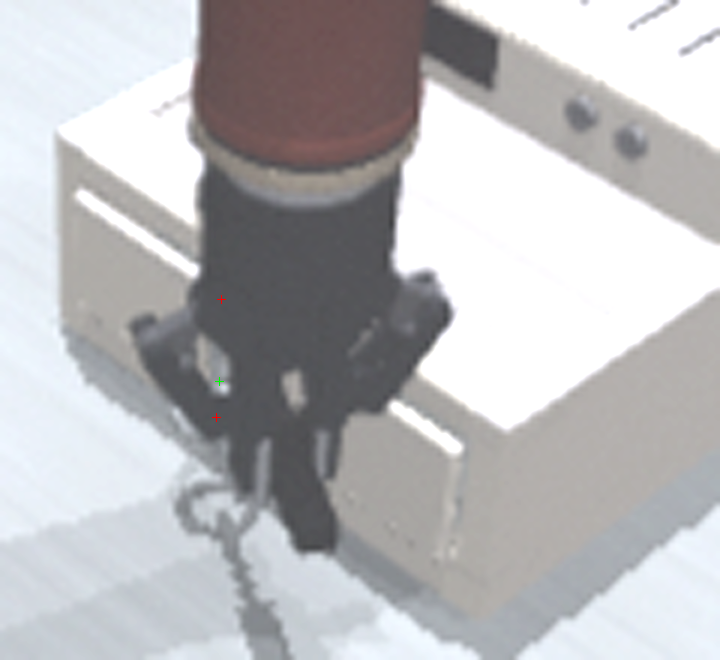

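View pics/t5.png

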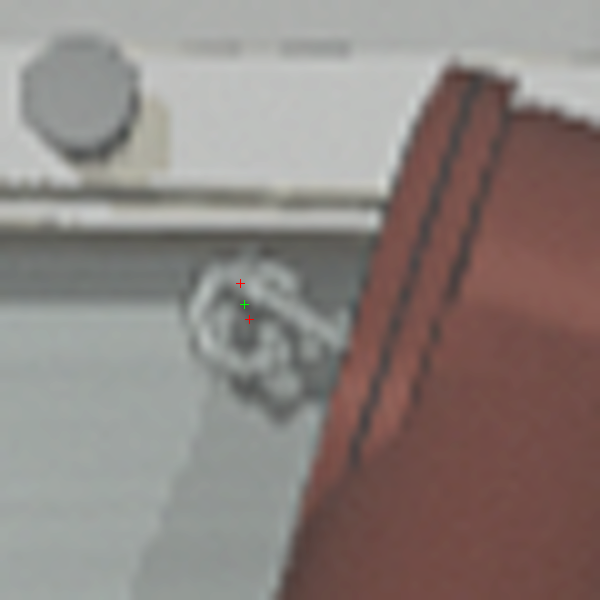

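Call:
step_arm(
  rows=[
    [[0.15, -0.02, 0, 0, 0, 0, 8], [0.3, -0.02, 0, 0, 0, 0, 8], [0.4, -0.02, 0, 0, 0, 0, 8], [0.5, -0.02, 0, 0, 0, 0, 8], [0.6, -0.02, 0, 0, 0, 0, 8], [0.75, -0.02, 0, 0, 0, 0, 8], [0.75, -0.02, 0, 0, 0, 0, 8], [0.75, -0.02, 0, 0, 0, 0, 8], [0.75, -0.02, 0, 0, 0, 0, 8]],
  ],
)

```text
time: 10.9
tcp_pos: [0.5877, -0.0918, 0.0545]
orientation: [0.613, 0.353, -0.612, 0.354]
ft_force: [0.8, 0.2, -1.5]
grip_width: 0.0164
```

```bash
python3 - <<'E'
from h import *
st(); pr=prong(); print(pr)
rg=np.array([.6394,-.003,.050])
p=optics.camera("side"); crop(p,"s6",310,120,430,230,6,[pr,pr-[0,0,.049],rg])
p=optics.camera("top"); crop(p,"t6",280,130,340,190,10,[pr,pr-[0,0,.049],rg])
a=np.radians(-1.2); t=env.sense()["tcp_pos"]
print(step(t-0.142*np.array([np.cos(a),np.sin(a),0]),R.from_quat(env.sense()["orientation"])))
E
```

```text
t 10.9 tcp [ 0.5877 -0.0918  0.0545] jawyaw -30.0 tilt 0.03 q [-0.43  0.43  0.63  1.82 -0.3   0.99 -0.2 ] F [ 0.8  0.2 -1.5] w 0.0164
[ 0.64021075 -0.0008663   0.07322915]
[-1.000e-03 -2.074e+00  1.140e+00  0.000e+00  0.000e+00  0.000e+00]
```

View pics/s6.png

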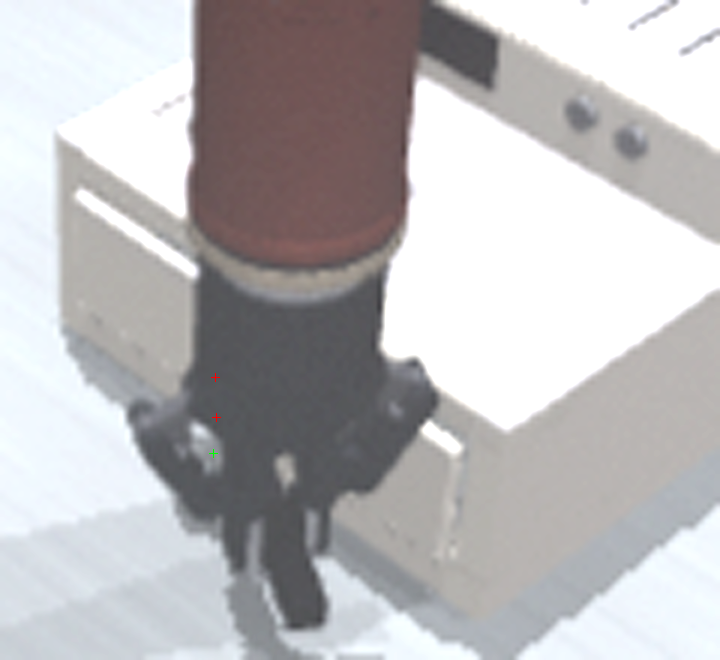

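View pics/t6.png

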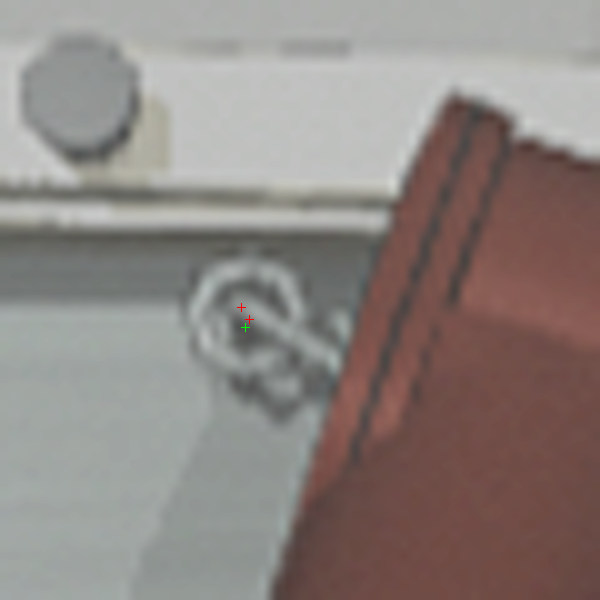

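Call:
step_arm(
  rows=[
    [[0, -0.1, 0.055, 0, 0, 0, 8], [0, -0.25, 0.137, 0, 0, 0, 8], [0, -0.4, 0.22, 0, 0, 0, 8], [0, -0.55, 0.302, 0, 0, 0, 8], [0, -0.7, 0.385, 0, 0, 0, 8], [0, -0.85, 0.467, 0, 0, 0, 8], [0, -1.0, 0.55, 0, 0, 0, 8], [0, -1.15, 0.632, 0, 0, 0, 8], [0, -1.3, 0.715, 0, 0, 0, 8], [0, -1.3, 0.715, 0, 0, 0, 8], [0, -1.3, 0.715, 0, 0, 0, 8]],
  ],
)

```text
time: 12.38
tcp_pos: [0.4983, -0.0895, 0.0541]
orientation: [-0.612, -0.354, 0.612, -0.354]
ft_force: [0.3, 0.1, -0.3]
grip_width: 0.017
```

```bash
python3 - <<'E'
from h import *
st(); pr=prong(); print(pr)
p=optics.camera("top"); crop(p,"t7",250,120,350,230,6,[pr])
E
```

```text
t 12.38 tcp [ 0.4983 -0.0895  0.0541] jawyaw -29.95 tilt 0.04 q [-0.51  0.25  0.68  2.03 -0.2   0.92 -0.25] F [ 0.3  0.1 -0.3] w 0.017
[0.55077309 0.00151831 0.07280909]
```

View pics/t7.png

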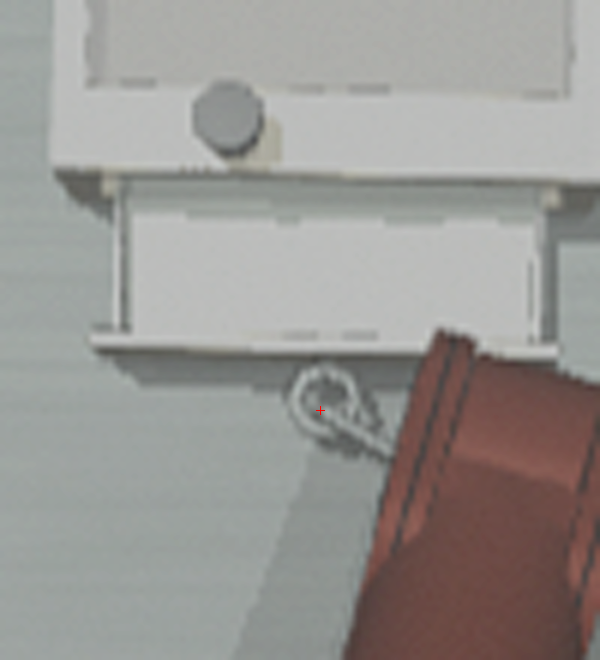

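Call:
step_arm(
  rows=[
    [[0, -0.1, 0.055, 0, 0, 0, 8], [0, -0.25, 0.137, 0, 0, 0, 8], [0, -0.4, 0.22, 0, 0, 0, 8], [0, -0.55, 0.302, 0, 0, 0, 8], [0, -0.7, 0.385, 0, 0, 0, 8], [0, -0.8, 0.44, 0, 0, 0, 8], [0, -0.9, 0.495, 0, 0, 0, 8], [0, -0.9, 0.495, 0, 0, 0, 8], [0, -0.9, 0.495, 0, 0, 0, 8]],
  ],
)

```text
time: 13.55
tcp_pos: [0.4374, -0.0891, 0.0545]
orientation: [0.613, 0.353, -0.612, 0.354]
ft_force: [3.6, -2.2, -1.1]
grip_width: 0.0168
```

```bash
python3 - <<'E'
from h import *
st(); pr=prong(); print(pr)
p=optics.camera("top"); crop(p,"t8",250,120,350,240,6,[pr]); print(onz(p,cp(250,120,6,(320,437)),.054))
E
```

```text
t 13.55 tcp [ 0.4374 -0.0891  0.0545] jawyaw -30.03 tilt 0.08 q [-0.56  0.11  0.7   2.17 -0.09  0.89 -0.33] F [ 3.6 -2.2 -1.1] w 0.0168
[0.48988109 0.00179304 0.07323798]
[0.53774292 0.0018059  0.054     ]
```

View pics/t8.png

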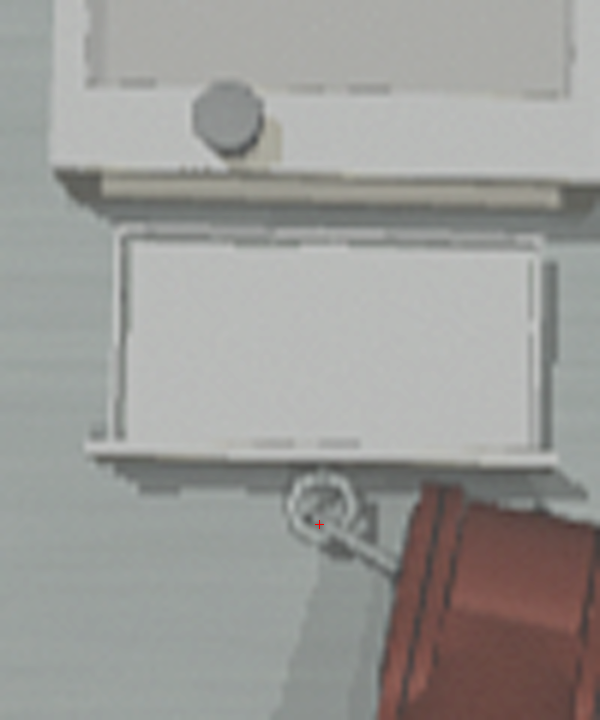

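Call:
step_arm(
  rows=[
    [[0, 0.08, -0.045, 0, 0, 0, 8], [0, 0.08, -0.045, 0, 0, 0, 8], [-0.3, 0.08, -0.045, 0, 0, 0, 8], [-0.7, 0.08, -0.045, 0, 0, 0, 8], [-1.2, 0.08, -0.045, 0, 0, 0, 8], [-1.8, 0.08, -0.045, 0, 0, 0, 8], [-2.3, 0.08, -0.045, 0, 0, 0, 8], [-2.3, 0.08, -0.045, 0, 0, 0, 8], [-2.3, 0.08, -0.045, 0, 0, 0, 8]],
  ],
)

```text
time: 14.72
tcp_pos: [0.4417, -0.0885, 0.1912]
orientation: [-0.612, -0.354, 0.613, -0.353]
ft_force: [0.6, 0.1, -1.6]
grip_width: 0.0171
```

```bash
python3 - <<'E'
from h import *
st(); p=optics.camera("top"); crop(p,"t9",250,120,350,240,6,[])
p=optics.camera("side"); crop(p,"s9",270,100,470,280,4,[])
print(step([0.4793,-0.3294,0.19],down(np.radians(-92.7))))
E
```

```text
t 14.72 tcp [ 0.4417 -0.0885  0.1912] jawyaw -29.97 tilt 0.09 q [-0.6  -0.1   0.67  2.01  0.07  1.21 -0.48] F [ 0.6  0.1 -1.6] w 0.0171
[1.600e-02 2.551e+00 3.162e+00 6.272e+00 1.400e-02 5.000e-03]
```

View pics/t9.png

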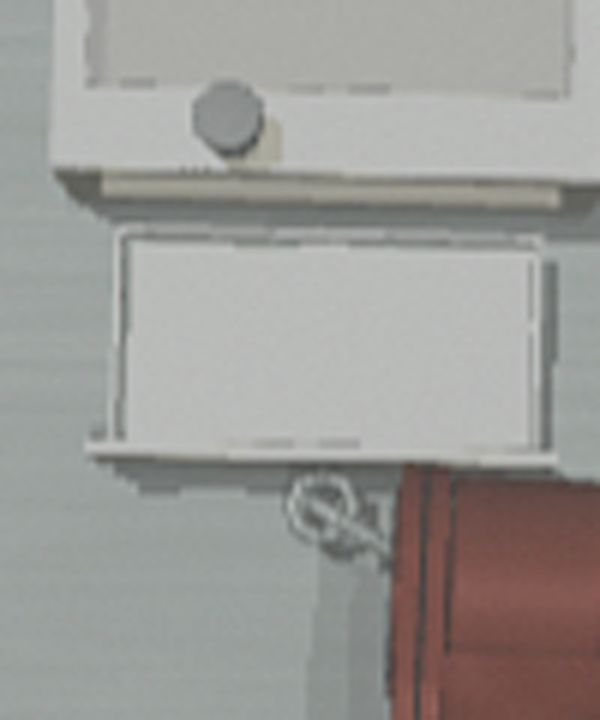

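View pics/s9.png

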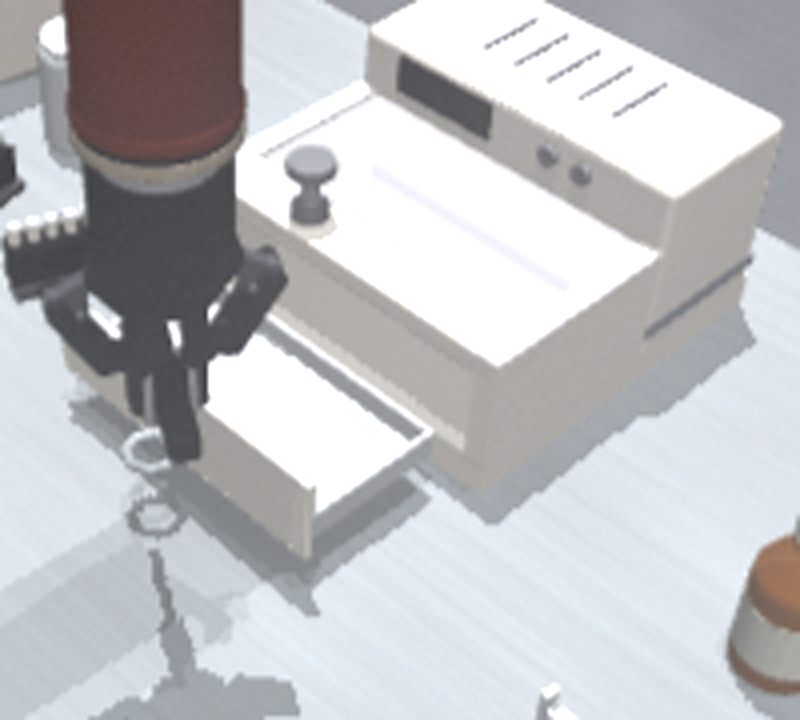

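Call:
step_arm(
  rows=[
    [[0, 0.3, 0.4, 0.9, 0, 0, 8], [0, 0.6, 0.8, 1.8, 0, 0, 8], [0, 1.0, 1.2, 2.7, 0, 0, 8], [0, 1.4, 1.7, 3.6, 0, 0, 8], [0, 1.8, 2.2, 4.5, 0, 0, 8], [0, 2.2, 2.7, 5.4, 0, 0, 8], [0, 2.55, 3.16, 6.27, 0, 0, 8], [0, 2.55, 3.16, 6.27, 0, 0, 8], [0, 2.55, 3.16, 6.27, 0, 0, 8], [0, 2.55, 3.16, 6.27, 0, 0, 8], [0, 2.55, 3.16, 6.27, 0, 0, 8]],
  ],
)

```text
time: 16.2
tcp_pos: [0.4804, -0.3285, 0.1922]
orientation: [0.707, -0.016, -0.707, -0.016]
ft_force: [0.8, 0.7, -1.2]
grip_width: 0.0168
```

```bash
python3 - <<'E'
from h import *
st(); pr=prong(); p=optics.camera("side"); crop(p,"s10",340,180,460,330,5,[pr])
p=optics.camera("top"); crop(p,"t10",360,130,440,250,5,[pr])
print(step([0.4793,-0.3294,0.061],down(np.radians(-92.7))))
E
```

```text
t 16.2 tcp [ 0.4804 -0.3285  0.1922] jawyaw -92.6 tilt 0.04 q [-0.26  0.31  0.95  1.72 -0.27  1.24 -0.86] F [ 0.8  0.7 -1.2] w 0.0168
[ 2.189e+00  1.100e-02  1.800e-02  7.000e-03 -3.000e-03  2.000e-03]
```

View pics/s10.png

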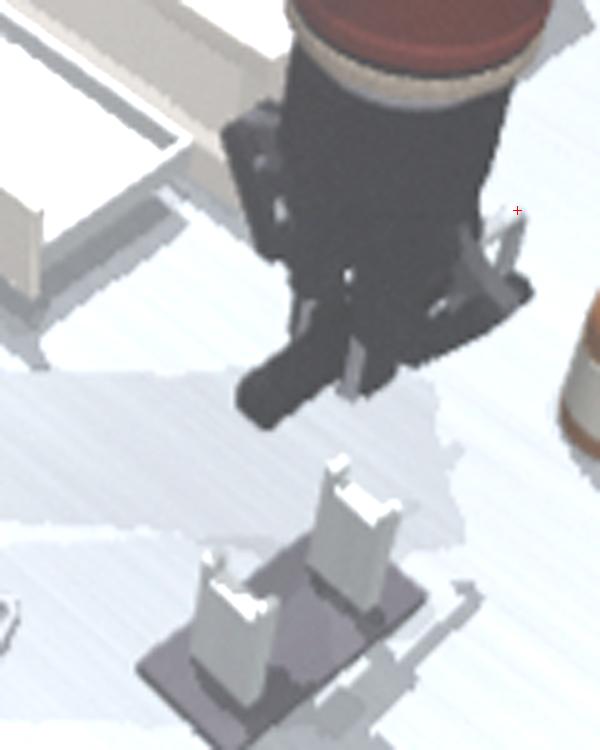

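View pics/t10.png

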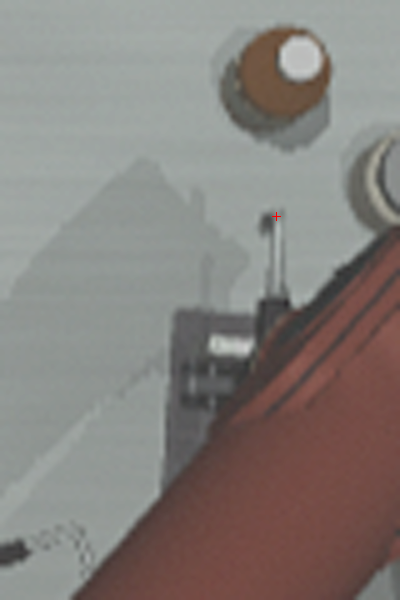

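Call:
step_arm(
  rows=[
    [[0.5, 0.01, 0.015, 0, 0, 0, 8], [1.0, 0.01, 0.015, 0, 0, 0, 8], [1.4, 0.01, 0.015, 0, 0, 0, 8], [1.7, 0.01, 0.015, 0, 0, 0, 8], [1.85, 0.01, 0.015, 0, 0, 0, 8], [2.0, 0.01, 0.015, 0, 0, 0, 8], [2.1, 0.01, 0.015, 0, 0, 0, 8], [2.17, 0.01, 0.015, 0, 0, 0, 8], [2.17, 0.01, 0.015, 0, 0, 0, 8], [2.17, 0.01, 0.015, 0, 0, 0, 8]],
  ],
)

```text
time: 17.55
tcp_pos: [0.4793, -0.3301, 0.0623]
orientation: [0.707, -0.017, -0.707, -0.017]
ft_force: [-0.0, 0.4, -1.1]
grip_width: 0.0169
```

```bash
python3 - <<'E'
from h import *
st(); p=optics.camera("side"); crop(p,"s11",340,220,460,330,6)
E
```

```text
t 17.55 tcp [ 0.4793 -0.3301  0.0623] jawyaw -92.7 tilt 0.03 q [-0.16  0.46  0.86  1.85 -0.41  1.01 -0.75] F [-0.   0.4 -1.1] w 0.0169
```

View pics/s11.png

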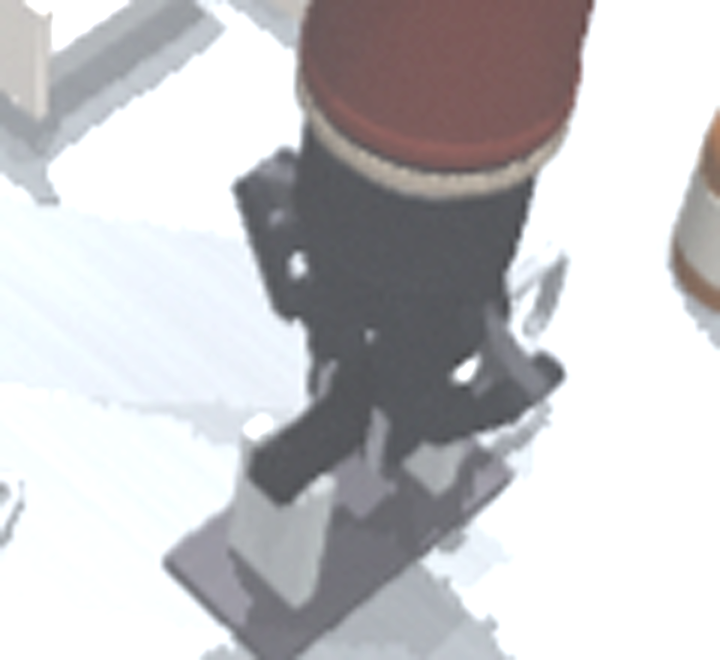

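Call:
step_arm(
  rows=[
    [[0.025, 0, 0, 0, 0, 0, 8], [0.025, 0, 0, 0, 0, 0, 20], [0.025, 0, 0, 0, 0, 0, 30], [0.025, 0, 0, 0, 0, 0, 45], [0.025, 0, 0, 0, 0, 0, 60], [0.025, 0, 0, 0, 0, 0, 60], [0.025, 0, 0, 0, 0, 0, 60], [-0.3, 0, 0, 0, 0, 0, 60], [-0.8, 0, 0, 0, 0, 0, 60], [-1.4, 0, 0, 0, 0, 0, 60], [-2.0, 0, 0, 0, 0, 0, 60], [-3.0, 0, 0, 0, 0, 0, 60], [-4.0, 0, 0, 0, 0, 0, 60], [-4.0, 0, 0, 0, 0, 0, 60]],
  ],
)

```text
time: 19.35
tcp_pos: [0.4801, -0.332, 0.3079]
orientation: [0.71, -0.018, -0.704, -0.016]
ft_force: [0.1, 0.0, -0.2]
grip_width: 0.06
```

```bash
python3 - <<'E'
from h import *
st(); p=optics.camera("side"); crop(p,"s12",340,200,460,330,6)
print([ (np.round(d["point"],3),round(d["score"],2)) for d in optics.search_frame(p,"hook_handle")])
q=optics.camera("top"); crop(q,"t12",170,140,260,250,7)
for y in (3+90-90-90,93,):
  print(y,step([0.45,0.2865,.25],down(np.radians(y))))
E
```

```text
t 19.35 tcp [ 0.4801 -0.332   0.3079] jawyaw -92.76 tilt 0.47 q [-0.3   0.23  1.    1.56 -0.2   1.45 -0.91] F [ 0.1  0.  -0.2] w 0.06
[(array([ 0.489, -0.334,  0.091]), 0.8), (array([ 0.375, -0.178,  0.015]), 0.72), (array([0.688, 0.04 , 0.17 ]), 0.16)]
-87 [ 8.7300e-01 -1.0238e+01  9.6500e-01 -5.7100e-01 -0.0000e+00  2.0000e-03]
93 [ 8.7300e-01 -1.0238e+01  9.6500e-01  1.7429e+01  4.0000e-03  0.0000e+00]
```

View pics/s12.png

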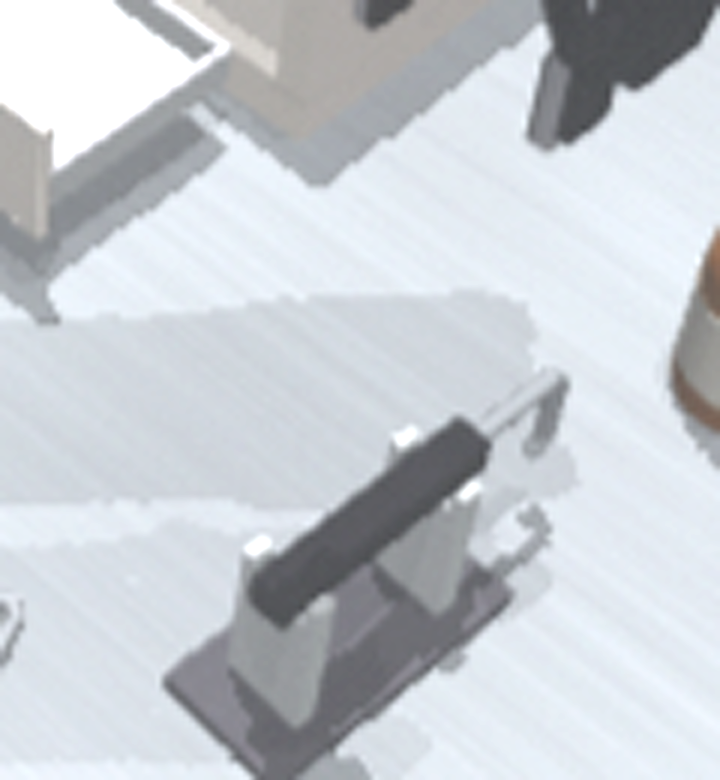

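View pics/t12.png

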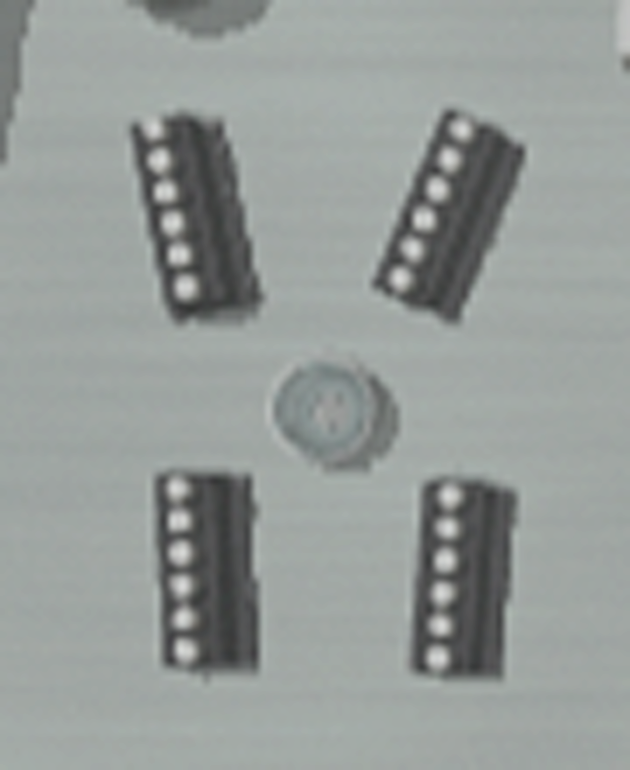

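```bash
python3 - <<'E'
from h import *
p=optics.camera("top")
f=lambda xy,z: onz(p,cp(250,120,6,xy),z)[:2].round(4)
print("ring",f((323,506),.054))
print("panel top",f((87,449),.098),f((557,461),.098))
print("back rim",f((117,230),.054),f((545,241),.054))
print(step([0.441,0.2255,.16],down(np.radians(86.2))))
print(step([0.441,0.2255,.31],down(np.radians(86.2))))
E
```

```text
ring [5.004e-01 1.000e-04]
panel top [0.5282 0.1231] [ 0.5221 -0.1243]
back rim [0.6502 0.1121] [ 0.6448 -0.1202]
[ 2.365e+00 -9.210e+00  1.061e+00 -1.789e+01 -6.000e-03  1.000e-02]
[-1.350e-01 -9.212e+00  1.063e+00 -1.789e+01 -6.000e-03  1.000e-02]
```

Call:
step_arm(
  rows=[
    [[0, -0.3, 0, -1, 0, 0, 60], [0, -0.6, 0, -2, 0, 0, 60], [0, -1.0, -0.2, -3, 0, 0, 60], [0, -1.5, -0.5, -4, 0, 0, 60], [0, -2.1, -0.8, -5, 0, 0, 60], [0, -2.7, -1.0, -6, 0, 0, 60], [0, -3.3, -1.2, -7, 0, 0, 60], [0, -3.9, -1.2, -8, 0, 0, 60], [0, -4.5, -1.2, -9, 0, 0, 60], [0, -5.1, -1.0, -10, 0, 0, 60], [0, -5.7, -0.8, -11, 0, 0, 60], [0, -6.3, -0.5, -12, 0, 0, 60], [0, -6.9, -0.2, -13, 0, 0, 60], [0, -7.5, 0.2, -14, 0, 0, 60], [0, -8.1, 0.6, -15, 0, 0, 60], [0.5, -8.7, 0.9, -16, 0, 0, 60], [1.0, -9.1, 1.06, -17, 0, 0, 60], [1.7, -9.21, 1.06, -17.89, 0, 0, 60], [2.36, -9.21, 1.06, -17.89, 0, 0, 60], [2.36, -9.21, 1.06, -17.89, 0, 0, 60]],
  ],
)

```text
time: 22.05
tcp_pos: [0.4393, 0.2235, 0.1571]
orientation: [0.022, 0.709, -0.025, 0.705]
ft_force: [-0.4, -0.0, 0.7]
grip_width: 0.0601
```

Call:
step_arm(
  rows=[
    [[0, 0, 0, 0, 0, 0, 60], [0, 0, 0, 0, 0, 0, 60]],
  ],
)

```text
time: 22.3
tcp_pos: [0.4425, 0.2254, 0.162]
orientation: [0.024, 0.706, -0.023, 0.707]
ft_force: [0.8, -0.5, 0.3]
grip_width: 0.0598
```

```bash
python3 - <<'E'
from h import *
st(); p=optics.camera("side"); crop(p,"s13",190,90,330,210,5)
print(step([0.441,0.2255,.021],down(np.radians(86.2))))
E
```

```text
t 22.3 tcp [0.4425 0.2254 0.162 ] jawyaw 86.17 tilt 0.14 q [-0.85  0.06  0.31  1.94 -0.02  1.14  0.97] F [ 0.8 -0.5  0.3] w 0.0598
[ 2.348e+00 -3.000e-03 -2.800e-02 -2.000e-03  1.000e-02 -9.000e-03]
```

View pics/s13.png

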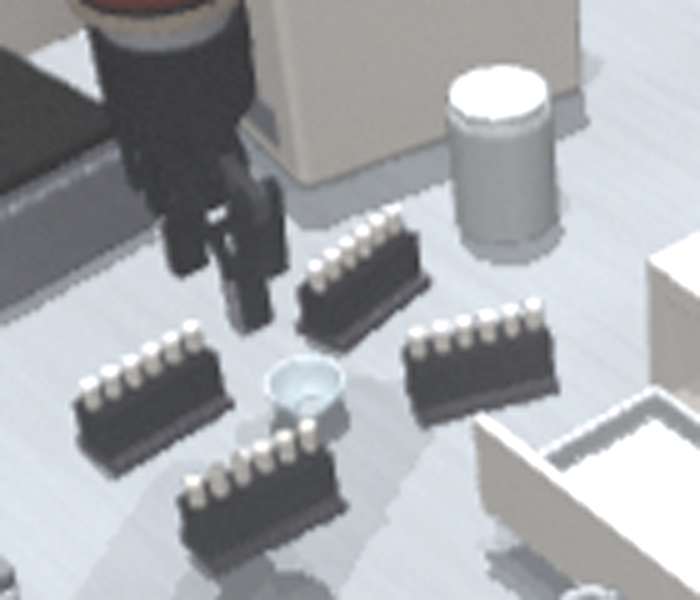

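Call:
step_arm(
  rows=[
    [[0.6, 0, -0.02, 0, 0, 0, 60], [1.2, 0, -0.02, 0, 0, 0, 60], [1.7, 0, -0.02, 0, 0, 0, 60], [2.1, 0, -0.02, 0, 0, 0, 60], [2.34, 0, -0.02, 0, 0, 0, 60], [2.34, 0, -0.02, 0, 0, 0, 60], [2.34, 0, -0.02, 0, 0, 0, 20], [2.34, 0, -0.02, 0, 0, 0, 20], [2.34, 0, -0.02, 0, 0, 0, 20], [2.34, 0, -0.02, 0, 0, 0, 20], [2.34, 0, -0.02, 0, 0, 0, 20], [2.34, 0, -0.02, 0, 0, 0, 20]],
  ],
  force=40,
)

```text
time: 23.85
tcp_pos: [0.4413, 0.2257, 0.0212]
orientation: [0.024, 0.706, -0.023, 0.707]
ft_force: [-1.3, -0.7, 6.2]
grip_width: 0.027
```

```bash
python3 - <<'E'
from h import *
st(); p=optics.camera("side"); crop(p,"s14",190,90,330,210,5)
E
```

```text
t 23.85 tcp [0.4413 0.2257 0.0212] jawyaw 86.2 tilt 0.12 q [-0.83  0.25  0.3   2.07 -0.1   0.84  1.03] F [-1.3 -0.7  6.2] w 0.027
```

View pics/s14.png

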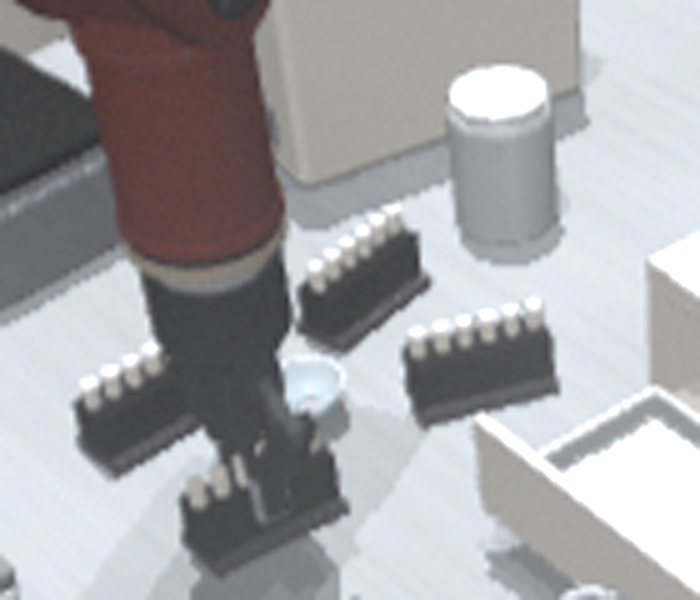

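```bash
python3 - <<'E'
from h import *
for z in (.17,.0585): print(step([0.586,-0.086,z],down(np.radians(88.7))))
E
```

```text
[-2.483 -5.02   2.754 -0.249  0.009 -0.009]
[-0.625 -5.023  2.752 -0.249  0.009 -0.009]
```

Call:
step_arm(
  rows=[
    [[-0.5, 0, 0, 0, 0, 0, 20], [-1.2, 0, 0, 0, 0, 0, 20], [-2.0, 0, 0, 0, 0, 0, 20], [-2.48, -0.3, 0.1, 0, 0, 0, 20], [-2.48, -0.9, 0.5, -0.2, 0, 0, 20], [-2.48, -1.6, 0.9, -0.25, 0, 0, 20], [-2.48, -2.3, 1.3, -0.25, 0, 0, 20], [-2.48, -3.0, 1.7, -0.25, 0, 0, 20], [-2.48, -3.7, 2.1, -0.25, 0, 0, 20], [-2.48, -4.4, 2.5, -0.25, 0, 0, 20], [-2.48, -4.8, 2.75, -0.25, 0, 0, 20], [-2.48, -5.02, 2.75, -0.25, 0, 0, 20], [-2.48, -5.02, 2.75, -0.25, 0, 0, 20], [-2.48, -5.02, 2.75, -0.25, 0, 0, 20]],
  ],
)

```text
time: 25.65
tcp_pos: [0.5848, -0.0847, 0.1689]
orientation: [0.008, 0.707, -0.007, 0.707]
ft_force: [-0.2, 1.1, -0.6]
grip_width: 0.027
```

```bash
python3 - <<'E'
from h import *
st(); p=optics.camera("side"); crop(p,"s15",270,90,430,230,5)
for z in (.0585,.057): print(step([0.586,-0.086,z],down(np.radians(88.7))))
E
```

```text
t 25.65 tcp [ 0.5848 -0.0847  0.1689] jawyaw 88.8 tilt 0.06 q [-0.42  0.28  0.59  1.72 -0.17  1.19  1.76] F [-0.2  1.1 -0.6] w 0.027
[ 1.84  -0.024  0.018  0.012 -0.    -0.005]
[ 1.865 -0.024  0.018  0.012 -0.    -0.005]
```

View pics/s15.png

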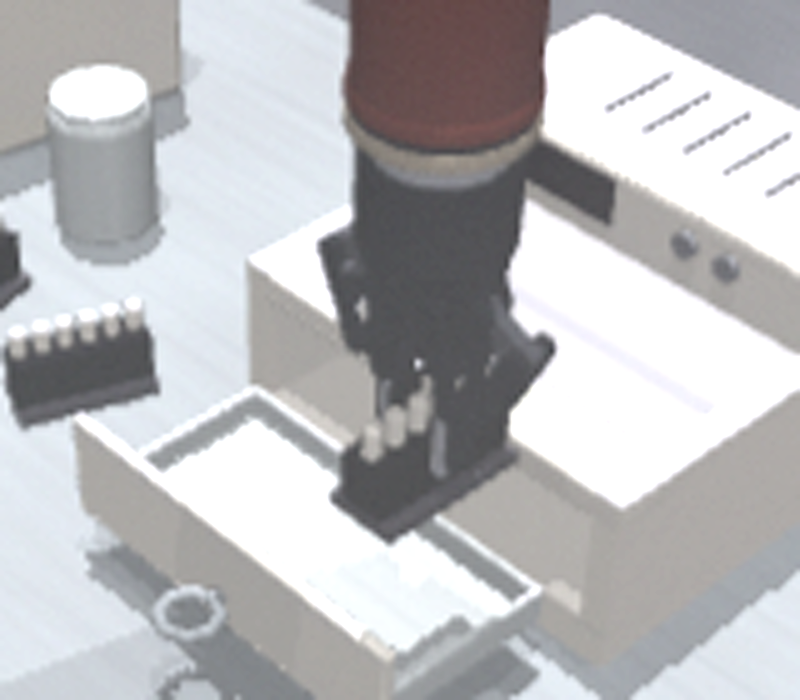

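Call:
step_arm(
  rows=[
    [[0.5, -0.02, 0.01, 0, 0, 0, 20], [1.0, -0.02, 0.01, 0, 0, 0, 20], [1.4, -0.02, 0.01, 0, 0, 0, 20], [1.65, -0.02, 0.01, 0, 0, 0, 20], [1.8, -0.02, 0.01, 0, 0, 0, 20], [1.85, -0.02, 0.01, 0, 0, 0, 20], [1.85, -0.02, 0.01, 0, 0, 0, 20], [1.85, -0.02, 0.01, 0, 0, 0, 20]],
  ],
)

```text
time: 26.7
tcp_pos: [0.5862, -0.0877, 0.0585]
orientation: [0.008, 0.707, -0.008, 0.707]
ft_force: [-0.5, -1.0, -1.0]
grip_width: 0.0273
```

```bash
python3 - <<'E'
from h import *
st(); p=optics.camera("side"); crop(p,"s16",270,90,430,230,5)
E
```

```text
t 26.7 tcp [ 0.5862 -0.0877  0.0585] jawyaw 88.7 tilt 0.06 q [-0.38  0.41  0.55  1.82 -0.25  0.98  1.83] F [-0.5 -1.  -1. ] w 0.0273
```

View pics/s16.png

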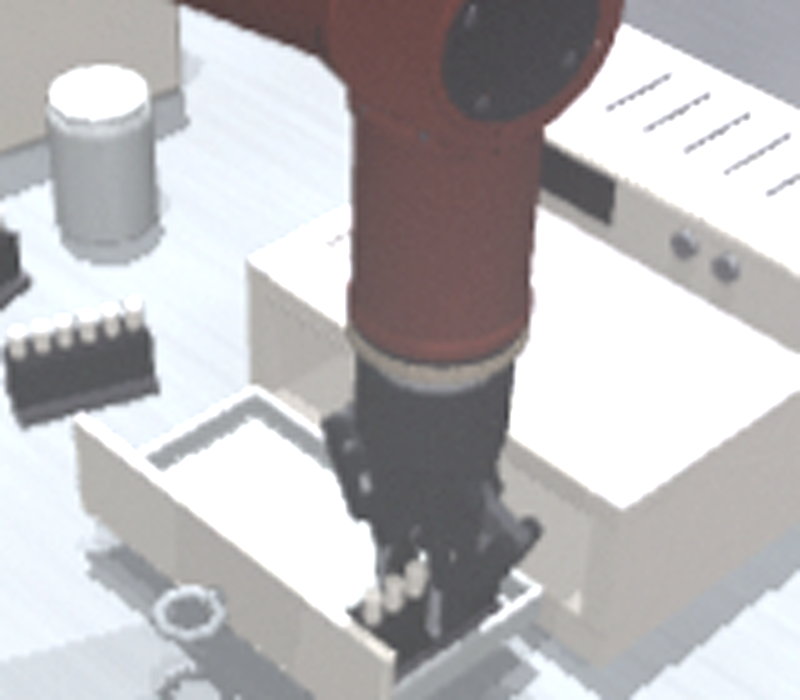

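Call:
step_arm(
  rows=[
    [[0.02, 0.02, 0, 0, 0, 0, 20], [0.025, 0.02, 0, 0, 0, 0, 20], [0.025, 0.02, 0, 0, 0, 0, 42], [0.025, 0.02, 0, 0, 0, 0, 42], [0.025, 0.02, 0, 0, 0, 0, 42], [0.0, 0.02, 0, 0, 0, 0, 42], [-0.4, 0.02, 0, 0, 0, 0, 42], [-0.8, 0.02, 0, 0, 0, 0, 42], [-1.5, 0.02, 0, 0, 0, 0, 55], [-2.3, 0.02, 0, 0, 0, 0, 60], [-2.3, 0.02, 0, 0, 0, 0, 60]],
  ],
)

```text
time: 28.12
tcp_pos: [0.5878, -0.0869, 0.1999]
orientation: [0.008, 0.705, -0.008, 0.709]
ft_force: [-0.1, -0.4, -0.8]
grip_width: 0.0598
```

```bash
python3 - <<'E'
from h import *
st(); p=optics.camera("side"); crop(p,"s17",190,90,350,230,5)
q=optics.camera("top"); crop(q,"t17",170,110,350,240,4)
for z in (.2,.16,.021): print(step([0.4443,0.3455,z],down(np.radians(93))))
E
```

```text
t 28.12 tcp [ 0.5878 -0.0869  0.1999] jawyaw 88.69 tilt 0.39 q [-0.43  0.26  0.6   1.68 -0.15  1.24  1.75] F [-0.1 -0.4 -0.8] w 0.0598
[-6.800e-02  7.142e+00 -2.520e+00 -4.290e-01  4.000e-03 -2.000e-03]
[ 5.990e-01  7.141e+00 -2.520e+00 -4.290e-01  4.000e-03 -2.000e-03]
[ 2.915e+00  7.141e+00 -2.522e+00 -4.290e-01  4.000e-03 -2.000e-03]
```

View pics/s17.png

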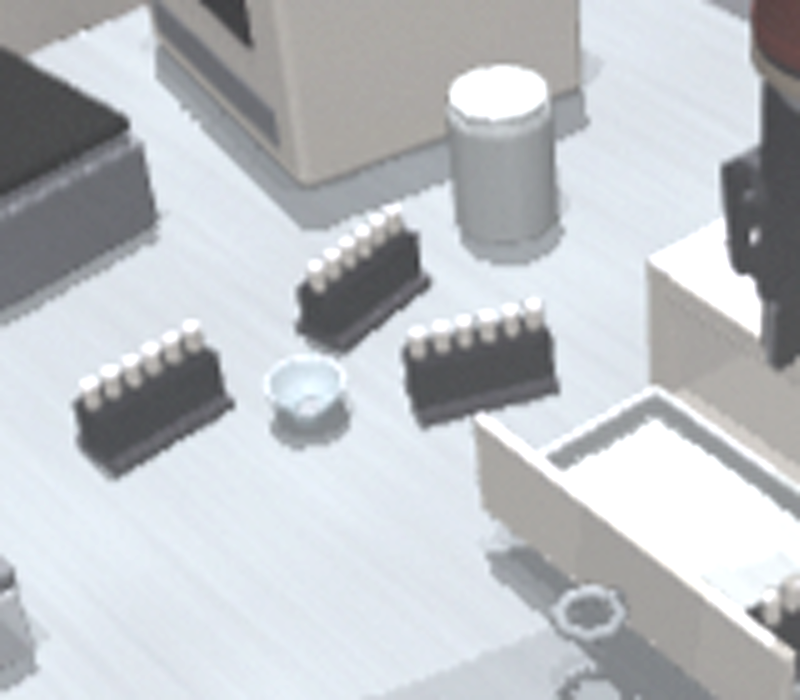

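View pics/t17.png

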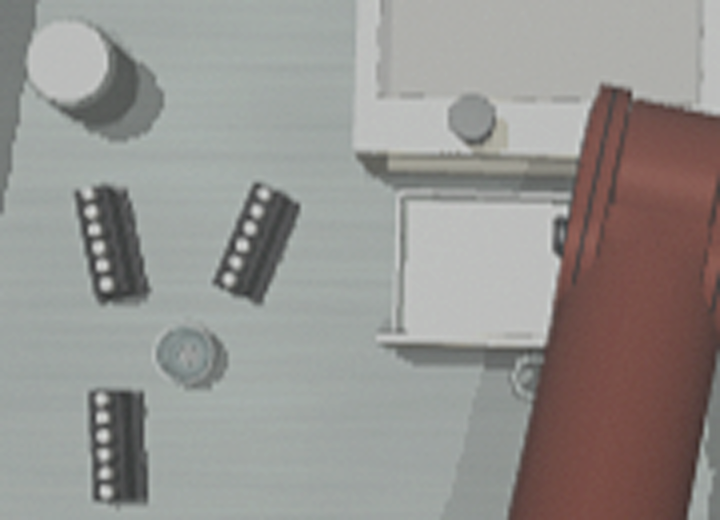

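Call:
step_arm(
  rows=[
    [[0, 0.6, -0.2, 0, 0, 0, 60], [0, 1.3, -0.45, -0.1, 0, 0, 60], [0, 2.1, -0.75, -0.2, 0, 0, 60], [0, 2.9, -1.0, -0.3, 0, 0, 60], [0, 3.7, -1.3, -0.4, 0, 0, 60], [0, 4.5, -1.6, -0.43, 0, 0, 60], [0, 5.3, -1.9, -0.43, 0, 0, 60], [0, 6.1, -2.2, -0.43, 0, 0, 60], [0.2, 6.8, -2.45, -0.43, 0, 0, 60], [0.6, 7.14, -2.52, -0.43, 0, 0, 60], [0.6, 7.14, -2.52, -0.43, 0, 0, 60], [0.6, 7.14, -2.52, -0.43, 0, 0, 60], [0.6, 7.14, -2.52, -0.43, 0, 0, 60]],
  ],
)

```text
time: 29.85
tcp_pos: [0.4452, 0.3443, 0.1605]
orientation: [-0.018, 0.707, 0.018, 0.707]
ft_force: [0.1, 0.1, -0.3]
grip_width: 0.06
```

```bash
python3 - <<'E'
from h import *
st()
print(step([0.4443,0.3455,.021],down(np.radians(93))))
E
```

```text
t 29.85 tcp [0.4452 0.3443 0.1605] jawyaw 92.89 tilt 0.05 q [-0.98  0.21  0.28  1.79 -0.06  1.16  0.94] F [ 0.1  0.1 -0.3] w 0.06
[ 2.325e+00  2.100e-02 -1.500e-02 -1.100e-02  4.000e-03 -2.000e-03]
```

Call:
step_arm(
  rows=[
    [[0.6, 0.02, 0, 0, 0, 0, 60], [1.2, 0.02, 0, 0, 0, 0, 60], [1.7, 0.02, 0, 0, 0, 0, 60], [2.1, 0.02, 0, 0, 0, 0, 60], [2.32, 0.02, 0, 0, 0, 0, 60], [2.32, 0.02, 0, 0, 0, 0, 60], [2.32, 0.02, 0, 0, 0, 0, 20], [2.32, 0.02, 0, 0, 0, 0, 20], [2.32, 0.02, 0, 0, 0, 0, 20], [2.32, 0.02, 0, 0, 0, 0, 20], [2.32, 0.02, 0, 0, 0, 0, 20], [2.32, 0.02, 0, 0, 0, 0, 20]],
  ],
)

```text
time: 31.35
tcp_pos: [0.4449, 0.3471, 0.0218]
orientation: [-0.018, 0.706, 0.019, 0.707]
ft_force: [-0.7, -0.2, 6.2]
grip_width: 0.0272
```

```bash
python3 - <<'E'
from h import *
st(); p=optics.camera("side"); crop(p,"s18",190,90,330,210,5)
for z in (.17,.057): print(step([0.5874,-0.030,z],down(np.radians(88.7))))
E
```

```text
t 31.35 tcp [0.4449 0.3471 0.0218] jawyaw 93.0 tilt 0.12 q [-0.96  0.37  0.25  1.9  -0.12  0.88  0.98] F [-0.7 -0.2  6.2] w 0.0272
[-2.475 -6.398  2.045  0.43   0.008 -0.008]
[-0.592 -6.4    2.043  0.43   0.008 -0.008]
```

View pics/s18.png

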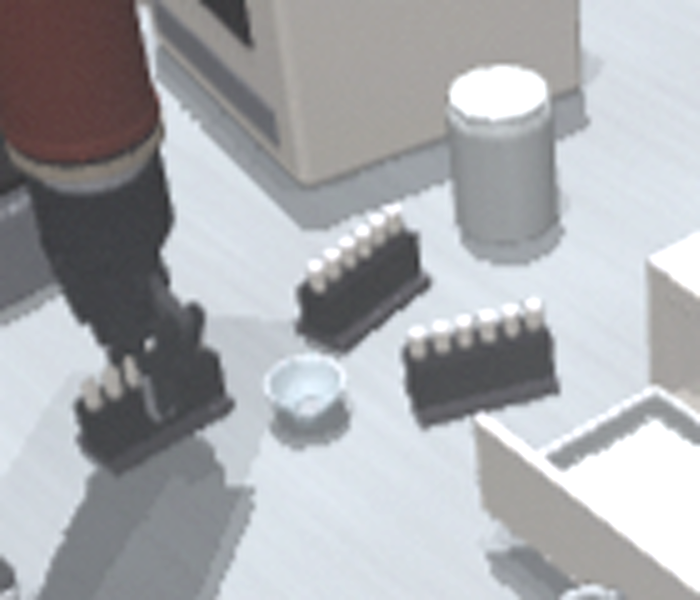

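Call:
step_arm(
  rows=[
    [[-0.5, 0, 0, 0, 0, 0, 20], [-1.2, 0, 0, 0, 0, 0, 20], [-2.0, 0, 0, 0, 0, 0, 20], [-2.48, -0.4, 0.1, 0, 0, 0, 20], [-2.48, -1.1, 0.4, 0.2, 0, 0, 20], [-2.48, -1.9, 0.6, 0.43, 0, 0, 20], [-2.48, -2.7, 0.9, 0.43, 0, 0, 20], [-2.48, -3.5, 1.1, 0.43, 0, 0, 20], [-2.48, -4.3, 1.4, 0.43, 0, 0, 20], [-2.48, -5.1, 1.7, 0.43, 0, 0, 20], [-2.48, -5.8, 1.9, 0.43, 0, 0, 20], [-2.48, -6.4, 2.04, 0.43, 0, 0, 20], [-2.48, -6.4, 2.04, 0.43, 0, 0, 20], [-2.48, -6.4, 2.04, 0.43, 0, 0, 20], [-2.48, -6.4, 2.04, 0.43, 0, 0, 20]],
  ],
)

```text
time: 33.28
tcp_pos: [0.5864, -0.029, 0.1694]
orientation: [0.007, 0.707, -0.007, 0.707]
ft_force: [-0.3, 0.9, -0.3]
grip_width: 0.0268
```

```bash
python3 - <<'E'
from h import *
st(); p=optics.camera("side"); crop(p,"s19",270,90,430,230,5)
for z in (.0575,): print(step([0.5874,-0.030,z],down(np.radians(88.7))))
E
```

```text
t 33.27 tcp [ 0.5864 -0.029   0.1694] jawyaw 88.82 tilt 0.04 q [-0.49  0.27  0.55  1.73 -0.15  1.19  1.65] F [-0.3  0.9 -0.3] w 0.0268
[ 1.866 -0.016  0.016  0.012 -0.    -0.003]
```

View pics/s19.png

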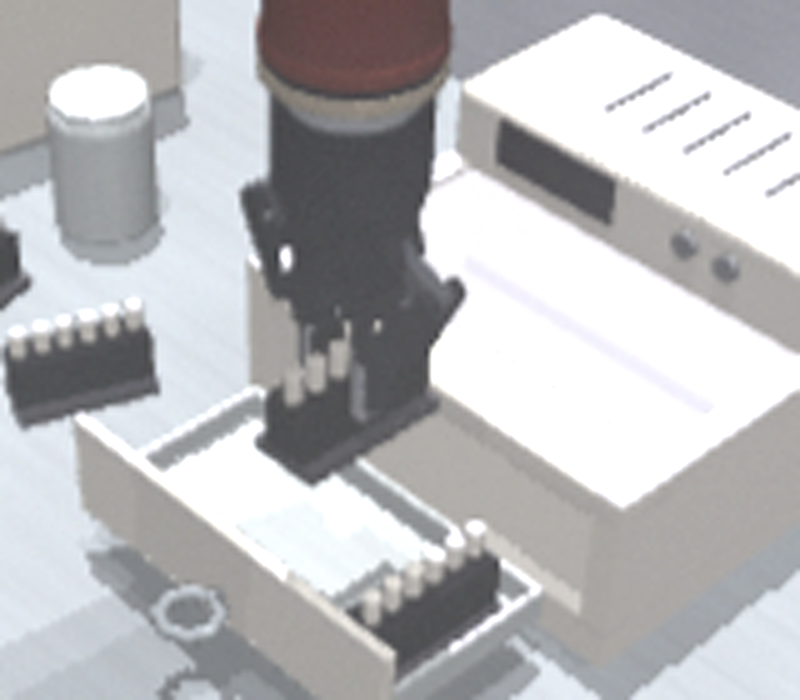

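Call:
step_arm(
  rows=[
    [[0.5, 0, 0.01, 0, 0, 0, 20], [1.0, 0, 0.01, 0, 0, 0, 20], [1.4, 0, 0.01, 0, 0, 0, 20], [1.65, 0, 0.01, 0, 0, 0, 20], [1.8, 0, 0.01, 0, 0, 0, 20], [1.86, 0, 0.01, 0, 0, 0, 20], [1.87, 0, 0.01, 0, 0, 0, 20], [1.87, 0, 0.01, 0, 0, 0, 20], [1.87, 0, 0.01, 0, 0, 0, 42], [1.87, 0, 0.01, 0, 0, 0, 42], [1.87, 0, 0.01, 0, 0, 0, 42], [1.8, 0, 0.01, 0, 0, 0, 42], [1.4, 0, 0.01, 0, 0, 0, 42], [1.0, 0, 0.01, 0, 0, 0, 42], [0.3, 0, 0.01, 0, 0, 0, 55], [-0.5, 0, 0.01, 0, 0, 0, 60], [-0.5, 0, 0.01, 0, 0, 0, 60]],
  ],
)

```text
time: 35.45
tcp_pos: [0.5893, -0.0309, 0.2037]
orientation: [0.008, 0.705, -0.008, 0.709]
ft_force: [-0.4, 0.4, -0.7]
grip_width: 0.0602
```

```bash
python3 - <<'E'
from h import *
st(); p=optics.camera("side"); crop(p,"s20",190,90,350,230,5)
q=optics.camera("top"); crop(q,"t20",170,110,350,240,4)
for z in (.2,.16,.021): print(step([0.613,0.2327,z],down(np.radians(69.1))))
E
```

```text
t 35.45 tcp [ 0.5893 -0.0309  0.2037] jawyaw 88.69 tilt 0.39 q [-0.5   0.24  0.56  1.68 -0.14  1.25  1.64] F [-0.4  0.4 -0.7] w 0.0602
[-4.000e-03  4.395e+00  3.310e-01  1.961e+00  4.000e-03 -3.000e-03]
[ 6.630e-01  4.395e+00  3.300e-01  1.961e+00  4.000e-03 -3.000e-03]
[ 2.979e+00  4.394e+00  3.280e-01  1.961e+00  4.000e-03 -3.000e-03]
```

View pics/s20.png

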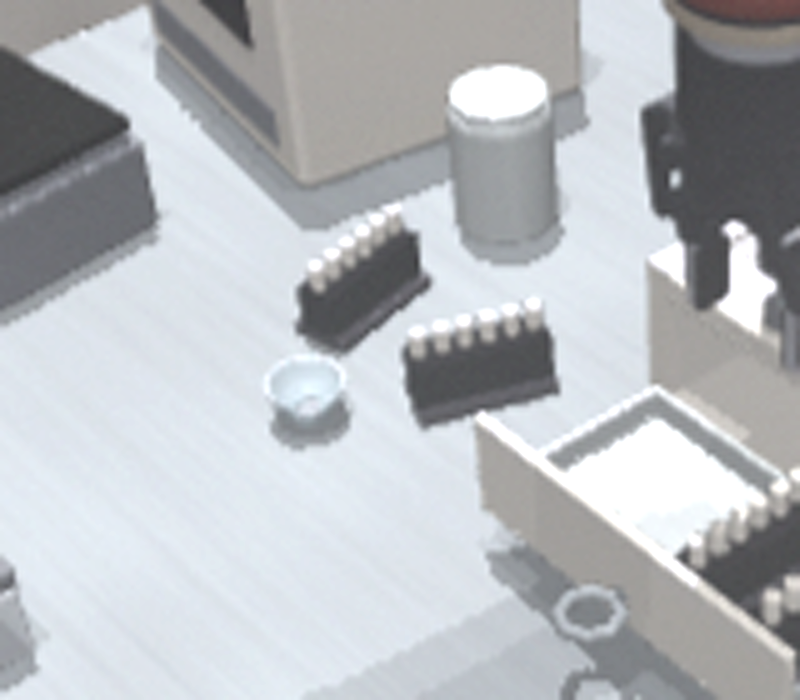

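View pics/t20.png

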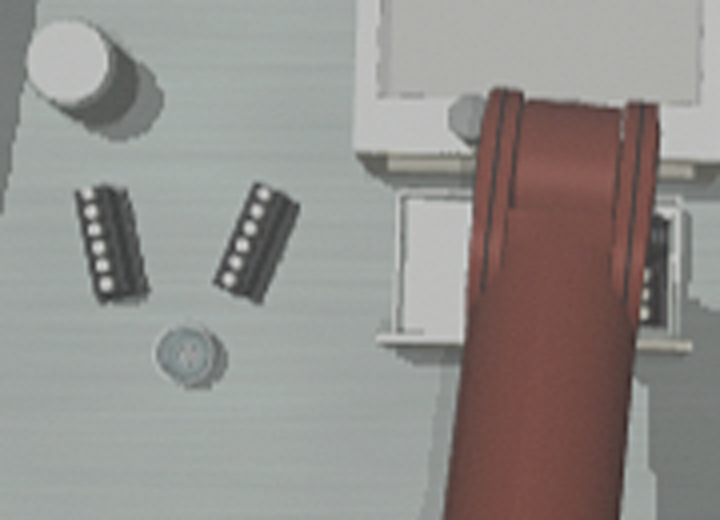

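Call:
step_arm(
  rows=[
    [[0, 0.5, 0, 0.3, 0, 0, 60], [0, 1.2, 0.05, 0.7, 0, 0, 60], [0, 2.0, 0.1, 1.1, 0, 0, 60], [0, 2.8, 0.2, 1.5, 0, 0, 60], [0, 3.6, 0.3, 1.9, 0, 0, 60], [0.2, 4.2, 0.33, 1.96, 0, 0, 60], [0.66, 4.4, 0.33, 1.96, 0, 0, 60], [0.66, 4.4, 0.33, 1.96, 0, 0, 60], [0.66, 4.4, 0.33, 1.96, 0, 0, 60]],
  ],
)

```text
time: 36.67
tcp_pos: [0.6131, 0.2315, 0.1599]
orientation: [0.128, 0.695, -0.129, 0.695]
ft_force: [-0.2, -0.4, -0.0]
grip_width: 0.06
```

```bash
python3 - <<'E'
from h import *
st(); p=optics.camera("side"); crop(p,"s21",190,90,350,230,5)
print(step([0.613,0.2327,.021],down(np.radians(69.1))))
E
```

```text
t 36.67 tcp [0.6131 0.2315 0.1599] jawyaw 69.03 tilt 0.06 q [-0.79  0.41  0.48  1.56 -0.2   1.22  0.93] F [-0.2 -0.4 -0. ] w 0.06
[ 2.326  0.015 -0.016 -0.01   0.004  0.   ]
```

View pics/s21.png

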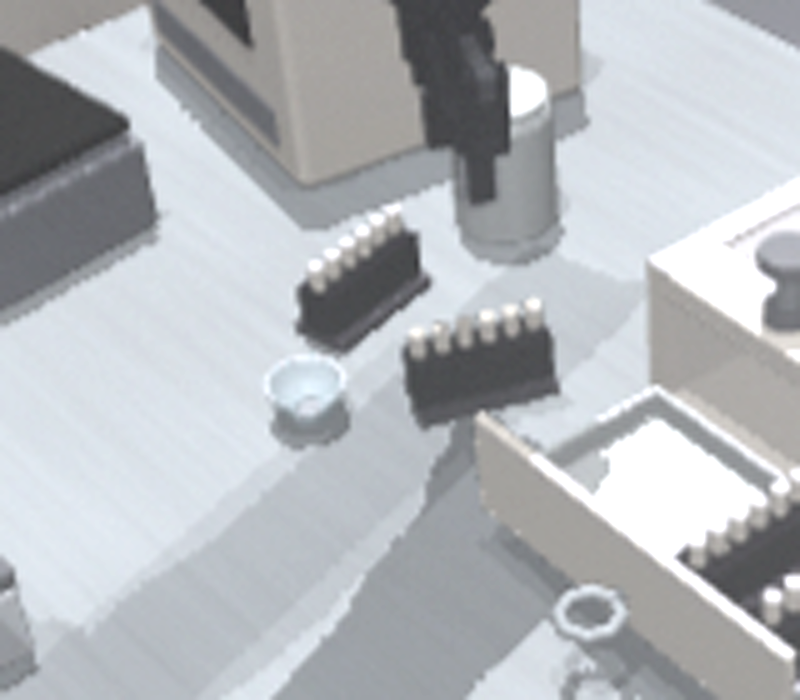

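Call:
step_arm(
  rows=[
    [[0.6, 0, 0, 0, 0, 0, 60], [1.2, 0, 0, 0, 0, 0, 60], [1.7, 0, 0, 0, 0, 0, 60], [2.1, 0, 0, 0, 0, 0, 60], [2.32, 0, 0, 0, 0, 0, 60], [2.32, 0, 0, 0, 0, 0, 60], [2.32, 0, 0, 0, 0, 0, 20], [2.32, 0, 0, 0, 0, 0, 20], [2.32, 0, 0, 0, 0, 0, 20], [2.32, 0, 0, 0, 0, 0, 20], [2.32, 0, 0, 0, 0, 0, 20], [2.32, 0, 0, 0, 0, 0, 20]],
  ],
)

```text
time: 38.22
tcp_pos: [0.6139, 0.2334, 0.0221]
orientation: [0.129, 0.695, -0.128, 0.696]
ft_force: [-0.1, 0.6, 6.7]
grip_width: 0.027
```

```bash
python3 - <<'E'
from h import *
st(); p=optics.camera("side"); crop(p,"s22",190,90,350,230,5)
for z in (.17,.057): print(step([0.5886,0.0265,z],down(np.radians(88.7))))
E
```

```text
t 38.23 tcp [0.6139 0.2334 0.0221] jawyaw 69.11 tilt 0.13 q [-0.76  0.55  0.43  1.67 -0.27  0.97  0.98] F [-0.1  0.6  6.7] w 0.027
[-2.47  -3.367  0.84  -1.959  0.01  -0.009]
[-0.587 -3.37   0.837 -1.959  0.01  -0.009]
```

View pics/s22.png

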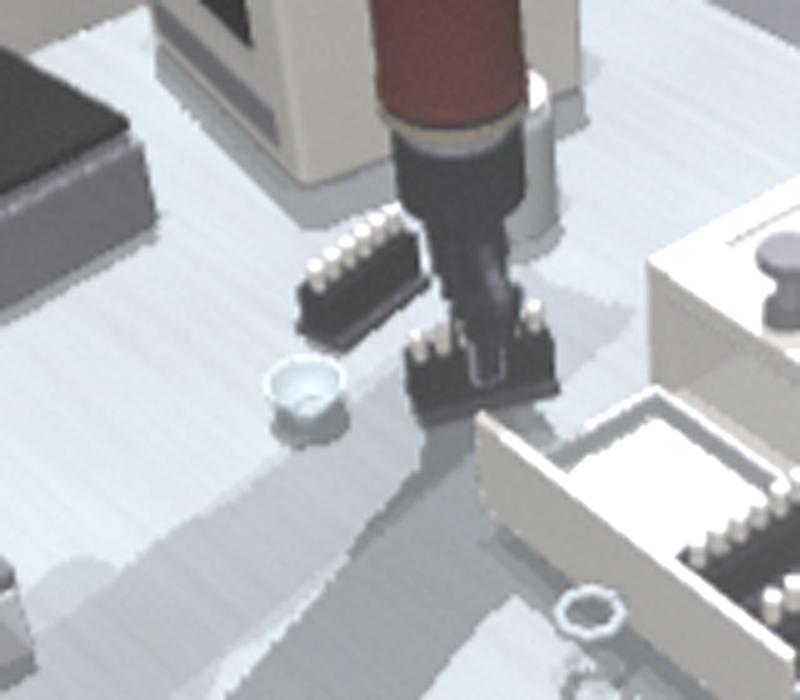

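Call:
step_arm(
  rows=[
    [[-0.5, 0, 0, 0, 0, 0, 20], [-1.2, 0, 0, 0, 0, 0, 20], [-2.0, 0, 0, 0, 0, 0, 20], [-2.47, -0.3, 0.0, -0.2, 0, 0, 20], [-2.47, -0.9, 0.2, -0.6, 0, 0, 20], [-2.47, -1.6, 0.4, -1.0, 0, 0, 20], [-2.47, -2.3, 0.6, -1.4, 0, 0, 20], [-2.47, -3.0, 0.75, -1.8, 0, 0, 20], [-2.47, -3.37, 0.84, -1.96, 0, 0, 20], [-2.47, -3.37, 0.84, -1.96, 0, 0, 20], [-2.47, -3.37, 0.84, -1.96, 0, 0, 20], [-2.47, -3.37, 0.84, -1.96, 0, 0, 20]],
  ],
)

```text
time: 39.78
tcp_pos: [0.588, 0.0276, 0.1687]
orientation: [0.007, 0.707, -0.007, 0.707]
ft_force: [-1.1, 0.8, -1.2]
grip_width: 0.027
```

```bash
python3 - <<'E'
from h import *
st(); p=optics.camera("side"); crop(p,"s23",270,90,430,230,5)
for z in (.058,): print(step([0.5886,0.0265,z],down(np.radians(88.7))))
E
```

```text
t 39.77 tcp [0.588  0.0276 0.1687] jawyaw 88.8 tilt 0.02 q [-0.55  0.27  0.51  1.72 -0.14  1.19  1.55] F [-1.1  0.8 -1.2] w 0.027
[ 1.845e+00 -1.500e-02  1.200e-02  1.000e-02 -1.000e-03 -0.000e+00]
```

View pics/s23.png

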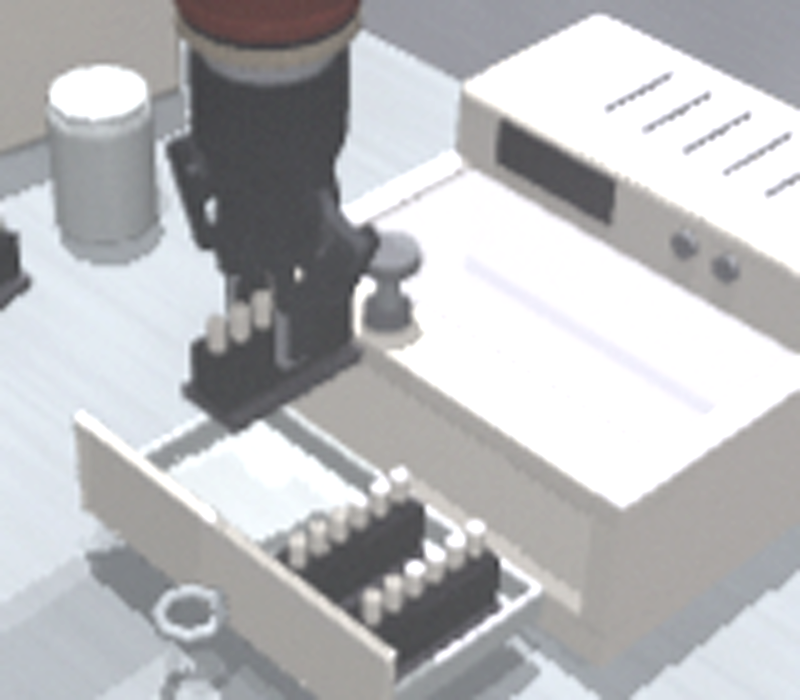

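Call:
step_arm(
  rows=[
    [[0.5, 0, 0.01, 0, 0, 0, 20], [1.0, 0, 0.01, 0, 0, 0, 20], [1.4, 0, 0.01, 0, 0, 0, 20], [1.65, 0, 0.01, 0, 0, 0, 20], [1.78, 0, 0.01, 0, 0, 0, 20], [1.84, 0, 0.01, 0, 0, 0, 20], [1.85, 0, 0.01, 0, 0, 0, 20], [1.85, 0, 0.01, 0, 0, 0, 20], [1.85, 0, 0.01, 0, 0, 0, 42], [1.85, 0, 0.01, 0, 0, 0, 42], [1.85, 0, 0.01, 0, 0, 0, 42], [1.78, 0, 0.01, 0, 0, 0, 42], [1.4, 0, 0.01, 0, 0, 0, 42], [1.0, 0, 0.01, 0, 0, 0, 42], [0.3, 0, 0.01, 0, 0, 0, 55], [-0.5, 0, 0.01, 0, 0, 0, 60], [-0.5, 0, 0.01, 0, 0, 0, 60]],
  ],
)

```text
time: 41.95
tcp_pos: [0.5907, 0.0259, 0.2031]
orientation: [0.009, 0.705, -0.008, 0.709]
ft_force: [0.8, -0.3, -0.9]
grip_width: 0.0598
```

```bash
python3 - <<'E'
from h import *
st(); p=optics.camera("side"); crop(p,"s24",190,90,350,230,5)
q=optics.camera("top"); crop(q,"t24",170,110,350,240,4)
for z in (.2,.16,.021): print(step([0.610,0.352,z],down(np.radians(101.2))))
E
```

```text
t 41.95 tcp [0.5907 0.0259 0.2031] jawyaw 88.69 tilt 0.4 q [-0.56  0.24  0.53  1.68 -0.13  1.25  1.54] F [ 0.8 -0.3 -0.9] w 0.0598
[-1.300e-02  5.439e+00  2.350e-01 -1.249e+00  4.000e-03 -2.000e-03]
[ 6.530e-01  5.438e+00  2.350e-01 -1.249e+00  4.000e-03 -2.000e-03]
[ 2.970e+00  5.437e+00  2.330e-01 -1.249e+00  4.000e-03 -2.000e-03]
```

View pics/s24.png

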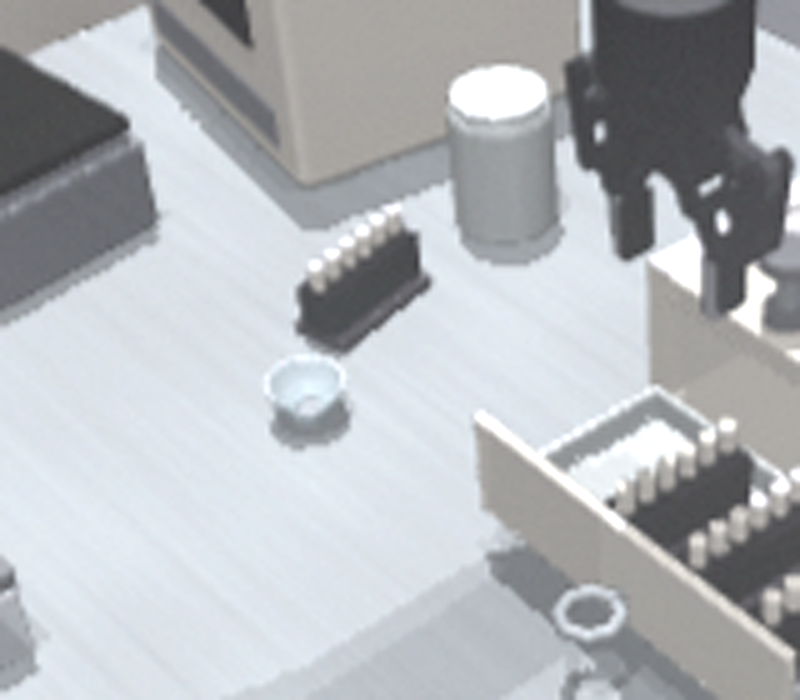

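View pics/t24.png

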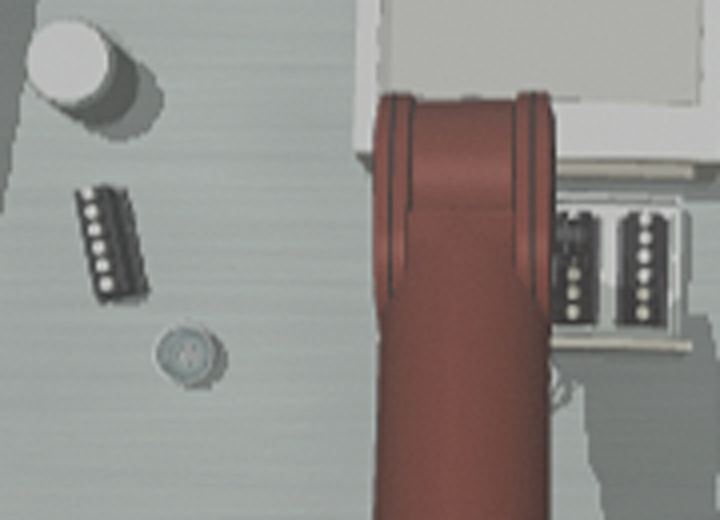

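```bash
python3 - <<'E'
from h import *
q=optics.camera("top"); p=optics.camera("side")
print("top centre z=.12",onz(q,cp(170,110,4,(68,62)),.12), "z=.1",onz(q,cp(170,110,4,(68,62)),.1))
for z in (.09,.11,.13): print("side",z,onz(p,cp(190,90,5,(497,95)),z))
print("base front",onz(p,cp(190,90,5,(510,263)),0))
E
```

```text
top centre z=.12 [0.74370762 0.36405441 0.12      ] z=.1 [0.74772472 0.36910338 0.1       ]
side 0.09 [0.75550349 0.38150422 0.09      ]
side 0.11 [0.73566457 0.35550195 0.11      ]
side 0.13 [0.71582564 0.32949968 0.13      ]
base front [7.14505955e-01 3.27928327e-01 1.11022302e-16]
```

Cylinder sits at x≈0.745, clear of the last rack. On to that rack.

Call:
step_arm(
  rows=[
    [[0, 0.5, 0, 0, 0, 0, 60], [0, 1.2, 0.05, -0.2, 0, 0, 60], [0, 2.0, 0.1, -0.5, 0, 0, 60], [0, 2.8, 0.1, -0.8, 0, 0, 60], [0, 3.6, 0.15, -1.1, 0, 0, 60], [0, 4.4, 0.2, -1.25, 0, 0, 60], [0.2, 5.1, 0.23, -1.25, 0, 0, 60], [0.65, 5.44, 0.23, -1.25, 0, 0, 60], [0.65, 5.44, 0.23, -1.25, 0, 0, 60], [0.65, 5.44, 0.23, -1.25, 0, 0, 60], [0.65, 5.44, 0.23, -1.25, 0, 0, 60]],
  ],
)

```text
time: 43.52
tcp_pos: [0.6107, 0.3505, 0.1611]
orientation: [-0.068, 0.703, 0.068, 0.704]
ft_force: [-0.3, -0.6, -0.3]
grip_width: 0.0598
```

```bash
python3 - <<'E'
from h import *
st(); p=optics.camera("side"); crop(p,"s25",190,90,350,230,5)
print(step([0.610,0.352,.021],down(np.radians(101.2))))
E
```

```text
t 43.52 tcp [0.6107 0.3505 0.1611] jawyaw 101.09 tilt 0.09 q [-0.83  0.5   0.35  1.42 -0.17  1.26  1.3 ] F [-0.3 -0.6 -0.3] w 0.0598
[ 2.336e+00  2.100e-02 -9.000e-03 -1.000e-02  9.000e-03 -2.000e-03]
```

View pics/s25.png

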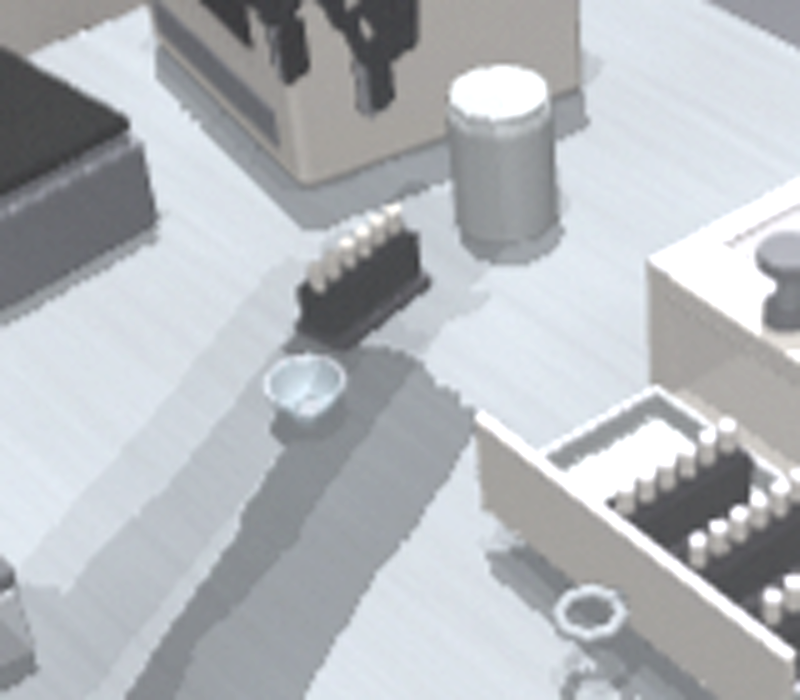

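Call:
step_arm(
  rows=[
    [[0.6, 0.01, 0, 0, 0, 0, 60], [1.2, 0.01, 0, 0, 0, 0, 60], [1.7, 0.01, 0, 0, 0, 0, 60], [2.1, 0.01, 0, 0, 0, 0, 60], [2.33, 0.01, 0, 0, 0, 0, 60], [2.33, 0.01, 0, 0, 0, 0, 60], [2.33, 0.01, 0, 0, 0, 0, 20], [2.33, 0.01, 0, 0, 0, 0, 20], [2.33, 0.01, 0, 0, 0, 0, 20], [2.33, 0.01, 0, 0, 0, 0, 20], [2.33, 0.01, 0, 0, 0, 0, 20], [2.33, 0.01, 0, 0, 0, 0, 20]],
  ],
)

```text
time: 45.08
tcp_pos: [0.6104, 0.3532, 0.0216]
orientation: [-0.069, 0.703, 0.07, 0.704]
ft_force: [-1.1, 0.7, 6.7]
grip_width: 0.0269
```

```bash
python3 - <<'E'
from h import *
st(); p=optics.camera("side"); crop(p,"s26",190,90,350,230,5)
for z in (.17,.057): print(step([0.590,0.0825,z],down(np.radians(88.7))))
E
```

```text
t 45.08 tcp [0.6104 0.3532 0.0216] jawyaw 101.21 tilt 0.14 q [-0.81  0.62  0.32  1.53 -0.21  1.02  1.33] F [-1.1  0.7  6.7] w 0.0269
[-2.48  -4.357 -1.206  1.251  0.012 -0.007]
[-0.597 -4.359 -1.21   1.251  0.012 -0.007]
```

View pics/s26.png

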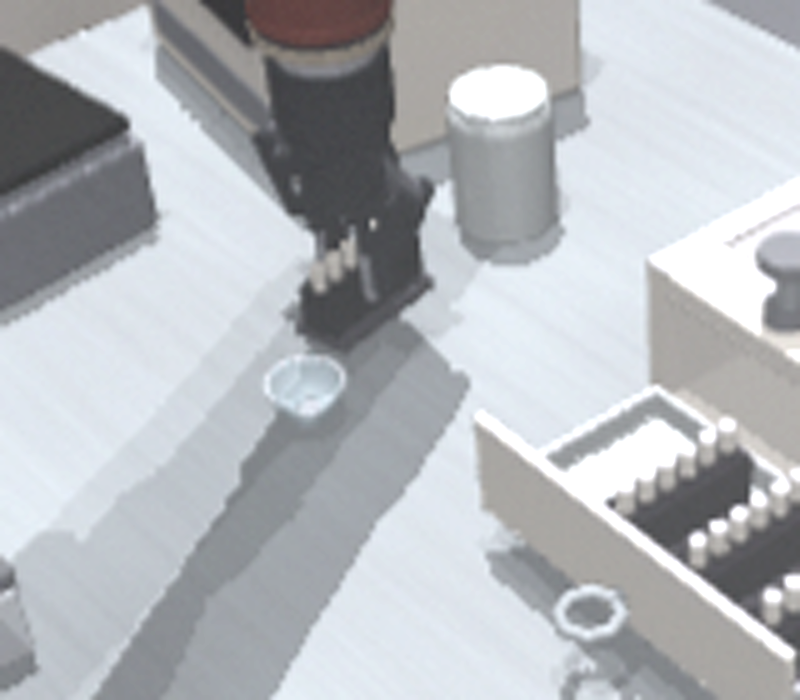

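Call:
step_arm(
  rows=[
    [[-0.5, 0, 0, 0, 0, 0, 20], [-1.2, 0, 0, 0, 0, 0, 20], [-2.0, 0, 0, 0, 0, 0, 20], [-2.48, -0.4, -0.1, 0.1, 0, 0, 20], [-2.48, -1.1, -0.3, 0.4, 0, 0, 20], [-2.48, -1.8, -0.5, 0.7, 0, 0, 20], [-2.48, -2.5, -0.7, 1.0, 0, 0, 20], [-2.48, -3.2, -0.9, 1.25, 0, 0, 20], [-2.48, -3.9, -1.1, 1.25, 0, 0, 20], [-2.48, -4.36, -1.21, 1.25, 0, 0, 20], [-2.48, -4.36, -1.21, 1.25, 0, 0, 20], [-2.48, -4.36, -1.21, 1.25, 0, 0, 20], [-2.48, -4.36, -1.21, 1.25, 0, 0, 20]],
  ],
)

```text
time: 46.75
tcp_pos: [0.5891, 0.0834, 0.1687]
orientation: [0.007, 0.707, -0.007, 0.707]
ft_force: [1.2, -0.3, -0.6]
grip_width: 0.0271
```

```bash
python3 - <<'E'
from h import *
st(); p=optics.camera("side"); crop(p,"s27",270,90,430,230,5)
for z in (.0575,): print(step([0.590,0.0825,z],down(np.radians(88.7))))
E
```

```text
t 46.75 tcp [0.5891 0.0834 0.1687] jawyaw 88.82 tilt 0.02 q [-0.62  0.28  0.49  1.71 -0.14  1.19  1.45] F [ 1.2 -0.3 -0.6] w 0.0271
[ 1.853e+00 -1.200e-02  1.600e-02  1.100e-02 -1.000e-03 -1.000e-03]
```

View pics/s27.png

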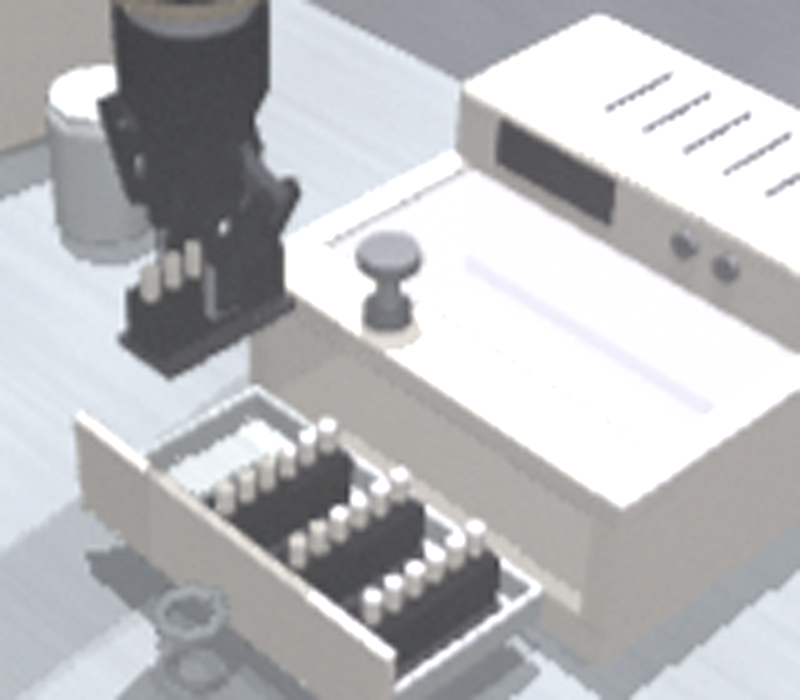

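Call:
step_arm(
  rows=[
    [[0.5, 0, 0.01, 0, 0, 0, 20], [1.0, 0, 0.01, 0, 0, 0, 20], [1.4, 0, 0.01, 0, 0, 0, 20], [1.65, 0, 0.01, 0, 0, 0, 20], [1.78, 0, 0.01, 0, 0, 0, 20], [1.84, 0, 0.01, 0, 0, 0, 20], [1.855, 0, 0.01, 0, 0, 0, 20], [1.855, 0, 0.01, 0, 0, 0, 20], [1.855, 0, 0.01, 0, 0, 0, 42], [1.855, 0, 0.01, 0, 0, 0, 42], [1.855, 0, 0.01, 0, 0, 0, 42], [1.78, 0, 0.01, 0, 0, 0, 42], [1.4, 0, 0.01, 0, 0, 0, 42], [1.0, 0, 0.01, 0, 0, 0, 42], [0.3, 0, 0.01, 0, 0, 0, 42], [-0.5, 0, 0.01, 0, 0, 0, 42], [-0.5, 0, 0.01, 0, 0, 0, 42]],
  ],
)

```text
time: 48.92
tcp_pos: [0.592, 0.082, 0.2032]
orientation: [0.009, 0.705, -0.007, 0.709]
ft_force: [0.8, -0.1, -0.4]
grip_width: 0.0419
```

```bash
python3 - <<'E'
from h import *
st(); p=optics.camera("side"); crop(p,"s28",270,110,430,230,5)
for t in ([0.46,0.03,.20],[0.46,0.03,.065]): print(step(t,down(np.radians(88.7))))
for n in ("rackA_mid","rackB_mid","rackC_mid","rackD_mid"): print(n,[(np.round(d["point"],3).tolist(),round(d["score"],2)) for d in optics.search_frame(p,n)])
E
```

```text
t 48.92 tcp [0.592  0.082  0.2032] jawyaw 88.69 tilt 0.41 q [-0.63  0.25  0.5   1.66 -0.13  1.25  1.44] F [ 0.8 -0.1 -0.4] w 0.0419
[ 0.004 -0.915 -2.159 -0.     0.019 -0.007]
[ 2.254 -0.918 -2.167 -0.     0.019 -0.007]
rackA_mid [([0.595, -0.042, 0.078], 0.65), ([0.586, -0.097, 0.079], 0.21)]
rackB_mid [([0.592, 0.074, 0.076], 0.86), ([0.49, -0.334, 0.088], 0.27)]
rackC_mid [([0.593, 0.014, 0.077], 0.7), ([0.524, -0.027, 0.058], 0.57)]
rackD_mid [([0.589, -0.098, 0.079], 0.87)]
```

View pics/s28.png

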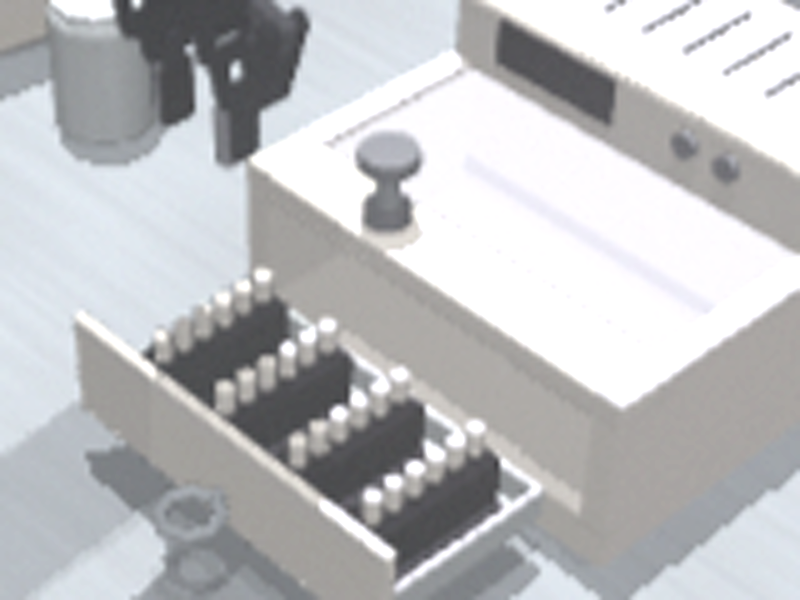

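```bash
python3 - <<'E'
from h import *
for t in ([0.46,-0.06,.20],[0.46,-0.06,.07]): print(step(t,down(np.radians(88.7))))
E
```

```text
[-3.600e-02 -2.412e+00 -2.097e+00  1.000e-03 -1.200e-02  4.000e-03]
[ 2.131e+00 -2.411e+00 -2.092e+00  1.000e-03 -1.200e-02  4.000e-03]
```

Call:
step_arm(
  rows=[
    [[0, -0.3, -0.3, 0, 0, 0, 20], [0, -0.8, -0.8, 0, 0, 0, 0], [0, -1.4, -1.4, 0, 0, 0, 0], [0, -2.0, -1.9, 0, 0, 0, 0], [0, -2.41, -2.1, 0, 0, 0, 0], [0, -2.41, -2.1, 0, 0, 0, 0], [0.6, -2.41, -2.1, 0, 0, 0, 0], [1.2, -2.41, -2.1, 0, 0, 0, 0], [1.8, -2.41, -2.1, 0, 0, 0, 0], [2.13, -2.41, -2.1, 0, 0, 0, 0], [2.13, -2.41, -2.1, 0, 0, 0, 0], [2.13, -2.41, -2.1, 0, 0, 0, 0]],
  ],
)

```text
time: 50.68
tcp_pos: [0.4614, -0.0595, 0.0716]
orientation: [0.008, 0.707, -0.008, 0.707]
ft_force: [-0.1, -0.4, 0.3]
grip_width: 0.0001
```

```bash
python3 - <<'E'
from h import *
st(); p=optics.camera("side"); crop(p,"s29",270,110,430,230,5)
a=np.radians(-1.3)
for t in (0.047,0.19,.2): 
  s=env.sense()["tcp_pos"]; print(t,step(s+t*np.array([np.cos(a),np.sin(a),0]),down(np.radians(88.7))))
E
```

```text
t 50.67 tcp [ 0.4614 -0.0595  0.0716] jawyaw 88.74 tilt 0.04 q [-0.53  0.12  0.6   2.11 -0.08  0.94  1.66] F [-0.1 -0.4  0.3] w 0.0001
0.047 [ 0.001 -0.     0.783  0.003  0.007  0.   ]
0.19 [ 4.000e-03 -2.000e-03  3.167e+00  3.000e-03  7.000e-03  0.000e+00]
0.2 [ 4.000e-03 -2.000e-03  3.333e+00  3.000e-03  7.000e-03  0.000e+00]
```

View pics/s29.png

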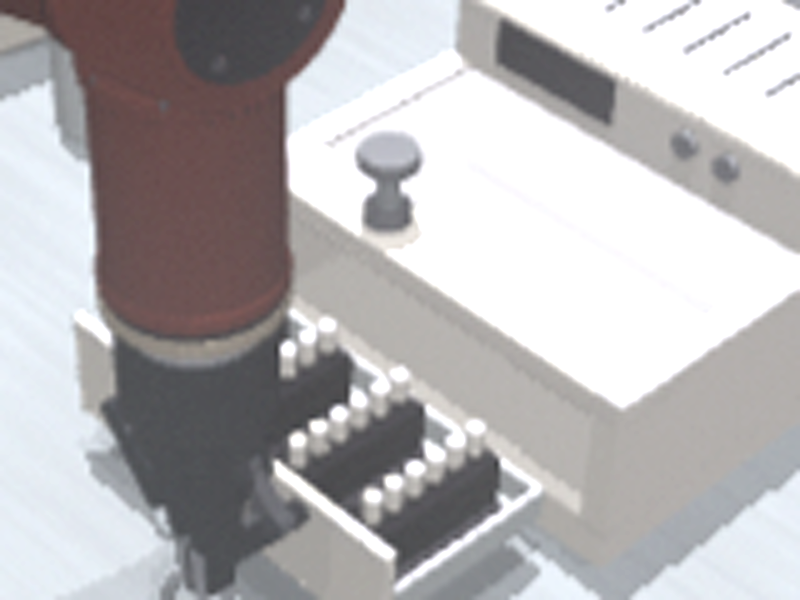

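Call:
step_arm(
  rows=[
    [[0, 0, 0.3, 0, 0, 0, 0], [0, 0, 0.6, 0, 0, 0, 0], [0, 0, 0.75, 0, 0, 0, 0], [0, 0, 0.88, 0, 0, 0, 0], [0, 0, 1.0, 0, 0, 0, 0], [0, 0, 1.13, 0, 0, 0, 0], [0, 0, 1.26, 0, 0, 0, 0], [0, 0, 1.39, 0, 0, 0, 0], [0, 0, 1.52, 0, 0, 0, 0], [0, 0, 1.65, 0, 0, 0, 0], [0, 0, 1.78, 0, 0, 0, 0], [0, 0, 1.91, 0, 0, 0, 0], [0, 0, 2.04, 0, 0, 0, 0], [0, 0, 2.17, 0, 0, 0, 0], [0, 0, 2.3, 0, 0, 0, 0], [0, 0, 2.4, 0, 0, 0, 0]],
  ],
)

```text
time: 52.72
tcp_pos: [0.605, -0.0631, 0.071]
orientation: [0.008, 0.707, -0.008, 0.707]
ft_force: [-1.7, -0.4, 1.6]
grip_width: 0.0
```

```bash
python3 - <<'E'
from h import *
st(); p=optics.camera("side"); crop(p,"s30",270,110,430,230,5)
q=optics.camera("top"); crop(q,"t30",250,80,350,230,5)
E
```

```text
t 52.73 tcp [ 0.605  -0.0631  0.071 ] jawyaw 88.7 tilt 0.01 q [-0.43  0.43  0.57  1.77 -0.26  1.02  1.79] F [-1.7 -0.4  1.6] w 0.0
```

View pics/s30.png

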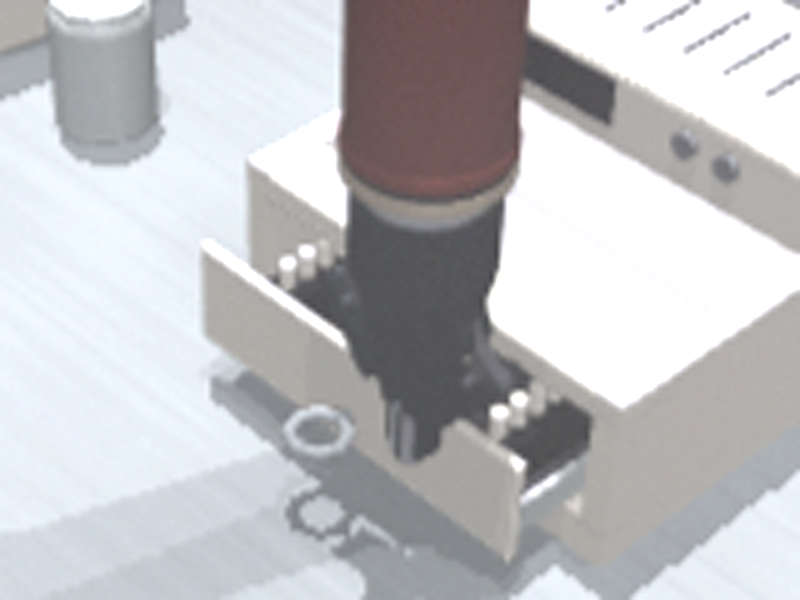

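View pics/t30.png

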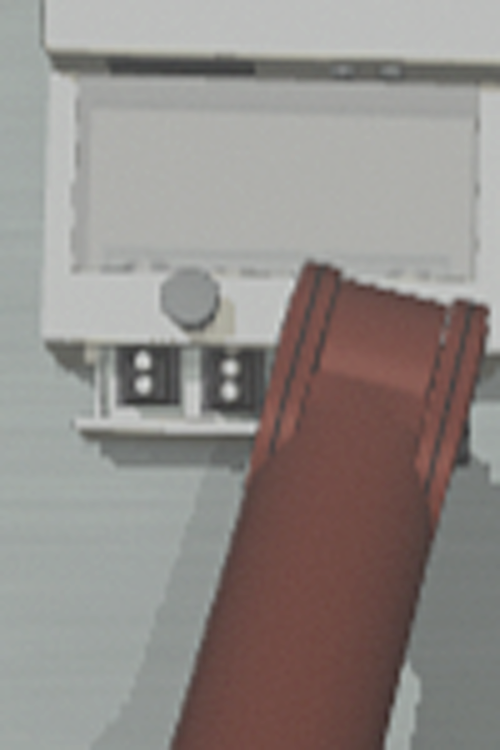

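Call:
step_arm(
  rows=[
    [[-0.13, 0, -0.05, 0, 0, 0, 0], [-0.13, 0, 0.05, 0, 0, 0, 0], [-0.13, 0, 0.18, 0, 0, 0, 0], [-0.13, 0, 0.31, 0, 0, 0, 0], [-0.13, 0, 0.44, 0, 0, 0, 0], [-0.13, 0, 0.55, 0, 0, 0, 0], [-0.13, 0, 0.65, 0, 0, 0, 0], [-0.13, 0, 0.7, 0, 0, 0, 0], [-0.13, 0, 0.7, 0, 0, 0, 0]],
  ],
)

```text
time: 53.95
tcp_pos: [0.6468, -0.0641, 0.0787]
orientation: [0.008, 0.707, -0.008, 0.707]
ft_force: [-0.1, 0.3, -0.1]
grip_width: -0.0002
```

```bash
python3 - <<'E'
from h import *
st(); p=optics.camera("side"); crop(p,"s31",270,110,430,230,5)
q=optics.camera("top"); crop(q,"t31",250,80,350,230,5)
E
```

```text
t 53.95 tcp [ 0.6468 -0.0641  0.0787] jawyaw 88.7 tilt 0.03 q [-0.39  0.5   0.56  1.66 -0.29  1.07  1.8 ] F [-0.1  0.3 -0.1] w -0.0002
```

View pics/s31.png

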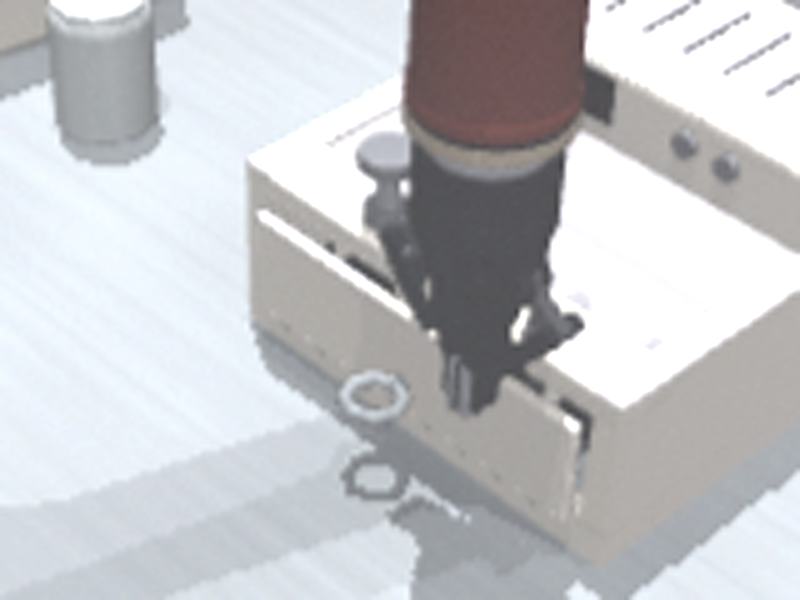

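View pics/t31.png

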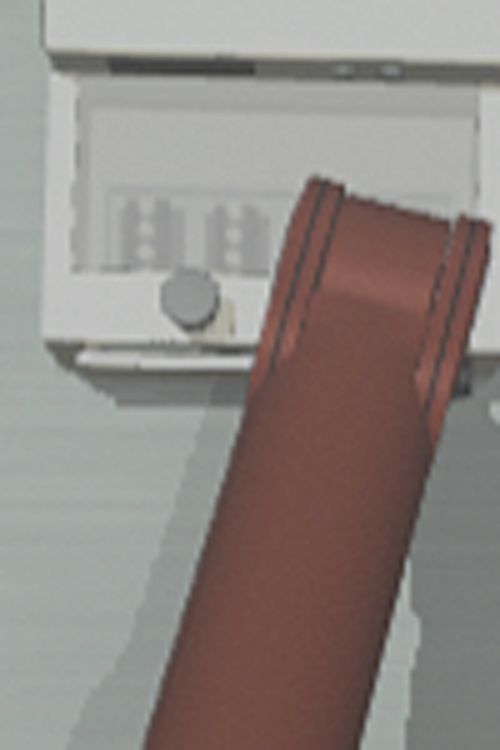

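Call:
step_arm(
  rows=[
    [[0, 0, 0.06, 0, 0, 0, 0], [0, 0, 0.1, 0, 0, 0, 0], [0, 0, 0.14, 0, 0, 0, 0], [0, 0, 0.17, 0, 0, 0, 0], [0, 0, 0.17, 0, 0, 0, 0]],
  ],
)

```text
time: 54.68
tcp_pos: [0.6511, -0.0642, 0.0787]
orientation: [0.009, 0.711, -0.008, 0.703]
ft_force: [-29.6, 3.3, 22.3]
grip_width: -0.0
```

```bash
python3 - <<'E'
from h import *
st(); p=optics.camera("side"); crop(p,"s32",270,110,430,230,5)
E
```

```text
t 54.67 tcp [ 0.6511 -0.0642  0.0787] jawyaw 88.65 tilt 0.69 q [-0.39  0.51  0.56  1.63 -0.3   1.09  1.8 ] F [-29.6   3.3  22.3] w -0.0
```

View pics/s32.png

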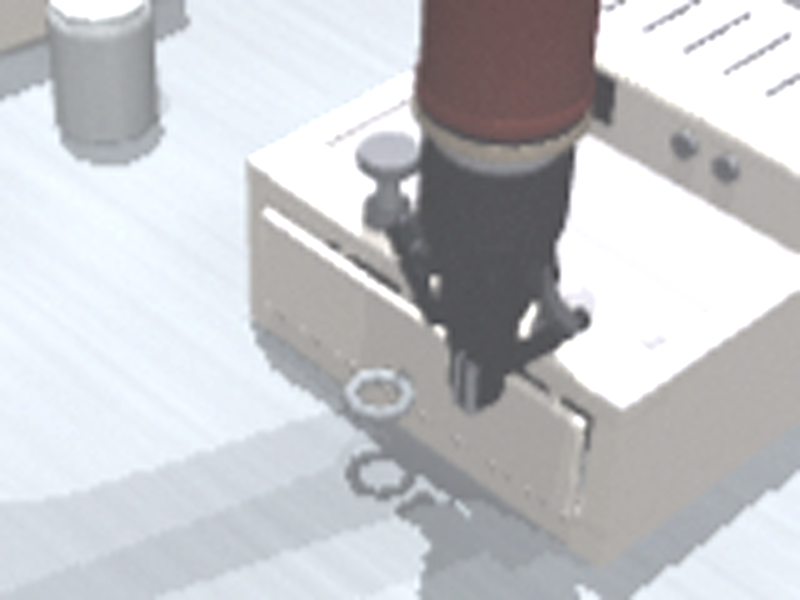

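Call:
step_arm(
  rows=[
    [[0, 0, -0.2, 0, 0, 0, 0], [0, 0, -0.8, 0, 0, 0, 0], [0, 0, -1.6, 0, 0, 0, 0], [-0.4, 0, -2.2, 0, 0, 0, 0], [-1.4, 0, -2.2, 0, 0, 0, 0], [-2.4, 0, -2.2, 0, 0, 0, 0], [-2.4, 0, -2.2, 0, 0, 0, 0]],
  ],
)

```text
time: 55.6
tcp_pos: [0.5275, -0.0615, 0.2278]
orientation: [0.009, 0.704, -0.007, 0.71]
ft_force: [1.5, -0.3, -0.1]
grip_width: 0.0002
```

```bash
python3 - <<'E'
from h import *
st(); p=optics.camera("side"); crop(p,"s33",310,90,470,220,5)
q=optics.camera("top"); crop(q,"t33",250,60,370,180,6)
E
```

```text
t 55.6 tcp [ 0.5275 -0.0615  0.2278] jawyaw 88.7 tilt 0.54 q [-0.56  0.08  0.64  1.79 -0.05  1.27  1.64] F [ 1.5 -0.3 -0.1] w 0.0002
```

View pics/s33.png

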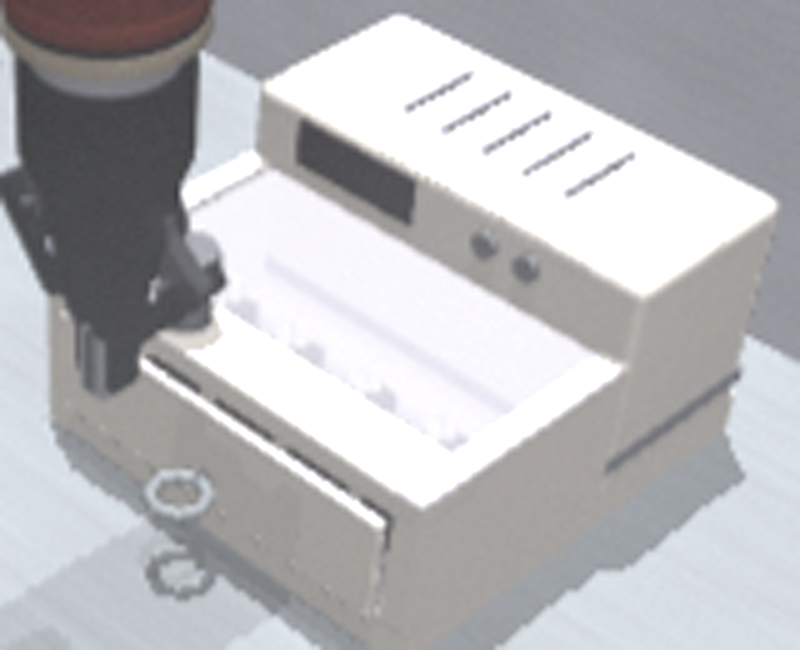

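View pics/t33.png

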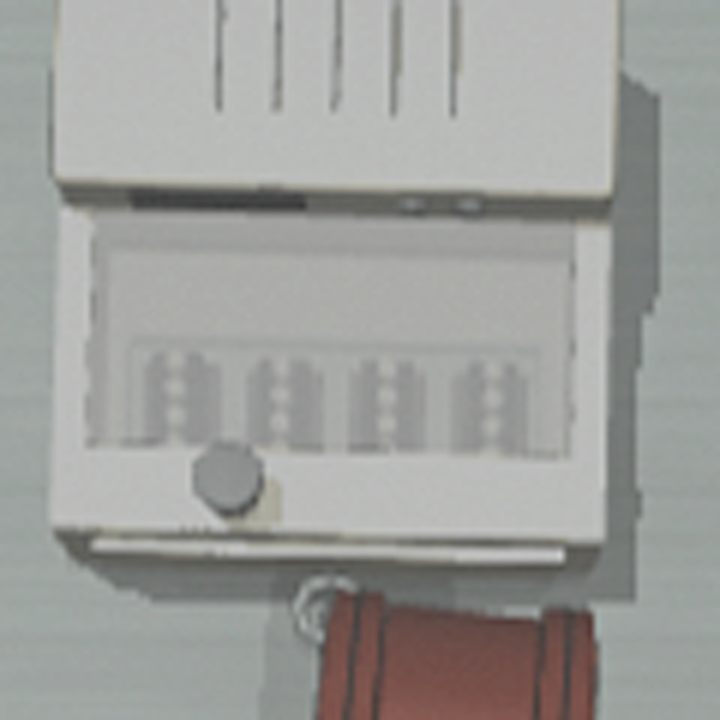

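```bash
python3 - <<'E'
from h import *
for z in (.21,.152): print(step([0.691,0.0455,z],down(np.radians(88.7))))
E
```

```text
[ 2.280e-01  1.838e+00  2.724e+00  2.000e-03  1.100e-02 -4.000e-03]
[ 1.194e+00  1.837e+00  2.722e+00  2.000e-03  1.100e-02 -4.000e-03]
```

Call:
step_arm(
  rows=[
    [[0, 0.4, 0.6, 0, 0, 0, 0], [0, 0.9, 1.3, 0, 0, 0, 0], [0, 1.4, 2.0, 0, 0, 0, 0], [0.1, 1.84, 2.7, 0, 0, 0, 0], [0.3, 1.84, 2.7, 0, 0, 0, 0], [0.3, 1.84, 2.7, 0, 0, 0, 0], [0.3, 1.84, 2.7, 0, 0, 0, 0]],
  ],
)

```text
time: 56.58
tcp_pos: [0.6885, 0.0442, 0.2049]
orientation: [0.009, 0.707, -0.009, 0.707]
ft_force: [0.4, -0.8, 0.1]
grip_width: -0.0001
```

```bash
python3 - <<'E'
from h import *
st(); p=optics.camera("side"); crop(p,"s34",310,90,470,220,5)
for z in (.168,.152): print(step([0.691,0.0455,z],down(np.radians(88.7))))
E
```

```text
t 56.58 tcp [0.6885 0.0442 0.2049] jawyaw 88.61 tilt 0.02 q [-0.54  0.47  0.58  1.41 -0.26  1.33  1.6 ] F [ 0.4 -0.8  0.1] w -0.0001
[ 0.625  0.02   0.036 -0.008  0.003 -0.001]
[ 0.891  0.02   0.036 -0.008  0.003 -0.001]
```

View pics/s34.png

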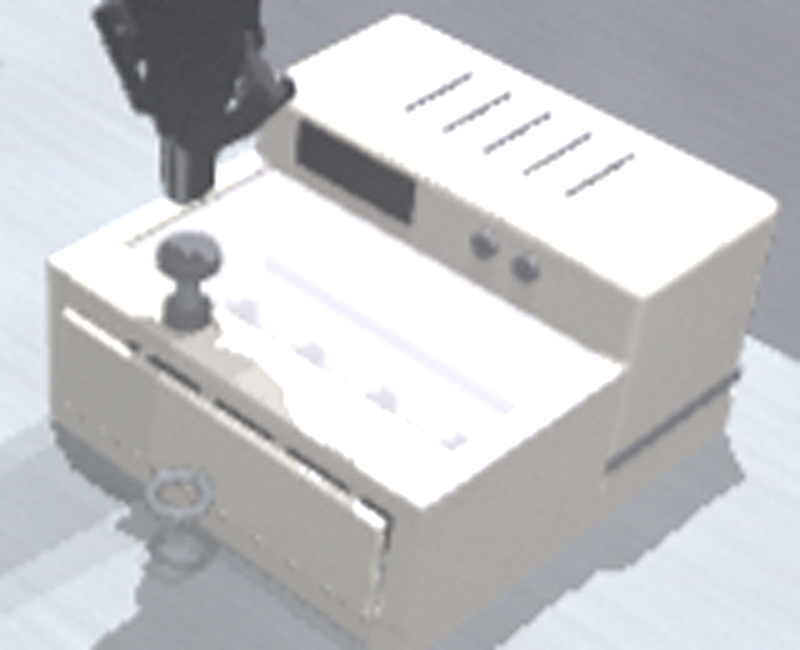

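```bash
python3 - <<'E'
from h import *
p=optics.camera("side"); a=cv2.imread("pics/side0.png",0); b=cv2.cvtColor(p["image"],cv2.COLOR_RGB2GRAY)
for (u0,v0,u1,v1) in ((336,180,356,198),(316,150,392,205)):
    t=a[v0:v1,u0:u1]; r=cv2.matchTemplate(b[v0-8:v1+8,u0-8:u1+8],t,cv2.TM_CCOEFF_NORMED); print(cv2.minMaxLoc(r))
e=np.array([.6394,-.003,.054]); print(proj(p,e),proj(p,e-[.01,0,0]))
c=np.hstack([cv2.resize(x[140:215,310:400],None,fx=4,fy=4,interpolation=cv2.INTER_CUBIC) for x in (cv2.imread("pics/side0.png"),p["image"][:,:,::-1])]); cv2.imwrite("pics/cmp.png",c)
E
```

```text
(-0.3086598515510559, 0.4477826654911041, (8, 3), (8, 8))
(0.36818400025367737, 0.9189388155937195, (0, 16), (8, 8))
[345.63118261 187.96162138] [343.11408472 189.62828218]
```

View pics/cmp.png

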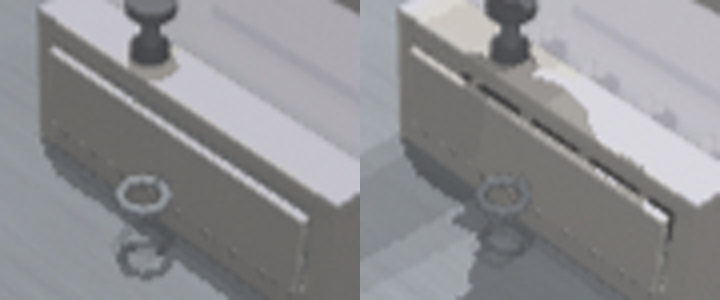

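```bash
python3 - <<'E'
from h import *
p=optics.camera("side"); A=cv2.imread("pics/side0.png"); B=p["image"][:,:,::-1].copy()
a=cv2.cvtColor(A,cv2.COLOR_BGR2GRAY).astype(np.float32); b=cv2.cvtColor(B,cv2.COLOR_BGR2GRAY).astype(np.float32)
for (u0,v0,u1,v1) in ((334,178,358,198),(370,185,394,215),(330,180,394,215)):
    x,y=a[v0:v1,u0:u1],b[v0:v1,u0:u1]
    print(cv2.phaseCorrelate(x,y,cv2.createHanningWindow((u1-u0,v1-v0),cv2.CV_32F)))
    try:
        cc,W=cv2.findTransformECC(x/255,y/255,np.eye(2,3,dtype=np.float32),cv2.MOTION_TRANSLATION,(3,100,1e-5),None,3); print("ecc",cc,W[:,2])
    except Exception as e: print("ecc fail")
c=np.hstack([cv2.convertScaleAbs(cv2.resize(x[165:215,350:400],None,fx=8,fy=8,interpolation=cv2.INTER_NEAREST),alpha=1.3) for x in (A,B)]); cv2.imwrite("pics/cmp2.png",c)
E
```

```text
((-0.019182187199699996, -1.0474322858080534), 0.4573860913515091)
ecc 0.9891455270723014 [ 0.14670311 -0.15704605]
((-0.2885370259061606, 0.35840571530457943), 1.0123489757378896)
ecc 0.9975969139672509 [-0.06306979  0.20594877]
((-0.014600627884412631, 0.02890230193684573), 0.837368564059337)
ecc 0.9649885109481167 [-0.02655866  0.10358912]
```

View pics/cmp2.png

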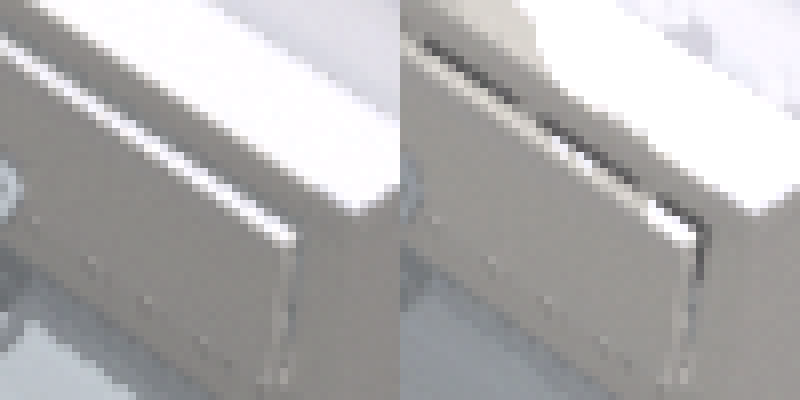

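Call:
step_arm(
  rows=[
    [[0.3, 0.02, 0.03, 0, 0, 0, 0], [0.55, 0.02, 0.03, 0, 0, 0, 0], [0.65, 0.02, 0.03, 0, 0, 0, 0], [0.75, 0.02, 0.03, 0, 0, 0, 0], [0.84, 0.02, 0.03, 0, 0, 0, 0], [0.9, 0.02, 0.03, 0, 0, 0, 0], [0.9, 0.02, 0.03, 0, 0, 0, 0], [0.9, 0.02, 0.03, 0, 0, 0, 0]],
  ],
)

```text
time: 57.72
tcp_pos: [0.6909, 0.0467, 0.1522]
orientation: [0.008, 0.707, -0.008, 0.707]
ft_force: [-8.2, 1.4, 12.2]
grip_width: -0.0
```

```bash
python3 - <<'E'
from h import *
st(); p=optics.camera("side"); crop(p,"s35",310,90,470,220,5)
E
```

```text
t 57.73 tcp [0.6909 0.0467 0.1522] jawyaw 88.71 tilt 0.04 q [-0.53  0.51  0.57  1.47 -0.28  1.24  1.62] F [-8.2  1.4 12.2] w -0.0
```

View pics/s35.png

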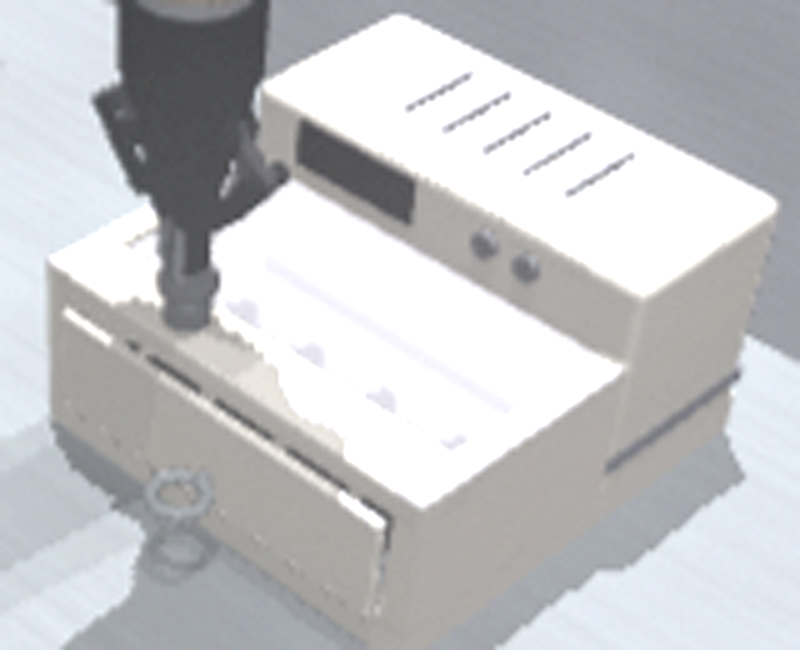

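Call:
step_arm(
  rows=[
    [[0.02, 0, 0, 0, 0, 0, 0], [0.02, 0, 0, 0, 0, 0, 0], [-0.1, 0, 0, 0, 0, 0, 0], [-0.4, 0, 0, 0, 0, 0, 0], [-1.0, 0, 0, 0, 0, 0, 0], [-1.6, 0, 0, 0, 0, 0, 0], [-2.0, 0, -1.0, 0, 0, 0, 0], [-2.2, 0, -2.0, 0, 0, 0, 0], [-2.2, 0.8, -2.6, 0, 0, 0, 0], [-2.2, 1.6, -2.8, 0, 0, 0, 0], [-2.2, 2.4, -2.8, 0, 0, 0, 0], [-2.2, 2.4, -2.8, 0, 0, 0, 0], [-2.2, 2.4, -2.8, 0, 0, 0, 0], [-2.2, 2.4, -2.8, 0, 0, 0, 0]],
  ],
)

```text
time: 59.52
tcp_pos: [0.5268, 0.1928, 0.2832]
orientation: [0.009, 0.707, -0.009, 0.707]
ft_force: [-0.0, -0.2, 0.1]
grip_width: 0.0002
```

```bash
python3 - <<'E'
from h import *
st(); p=optics.camera("side"); crop(p,"s36",310,90,500,330,3)
q=optics.camera("top"); crop(q,"t36",250,60,450,240,4)
A=cv2.imread("pics/side0.png",0).astype(np.float32)/255; B=cv2.cvtColor(p["image"],cv2.COLOR_RGB2GRAY).astype(np.float32)/255
for n,(u0,v0,u1,v1) in dict(ring=(334,178,358,198),panel=(330,180,394,215),plunger=(336,132,360,162),hook=(378,258,440,320)).items():
    try:
        cc,W=cv2.findTransformECC(A[v0:v1,u0:u1],B[v0:v1,u0:u1],np.eye(2,3,dtype=np.float32),cv2.MOTION_TRANSLATION,(3,100,1e-5),None,3); print(n,cc,W[:,2])
    except Exception as e: print(n,"fail")
E
```

```text
t 59.52 tcp [0.5268 0.1928 0.2832] jawyaw 88.57 tilt 0.03 q [-0.88  0.13  0.5   1.63 -0.06  1.4   1.17] F [-0.  -0.2  0.1] w 0.0002
ring 0.9996389261678088 [-0.00527182  0.00452523]
panel 0.9886456598134344 [-0.14968374  0.06268048]
plunger 0.997304719763899 [-0.0071806   0.00855552]
hook 0.9936577946909306 [0.12394437 0.09536043]
```

View pics/s36.png

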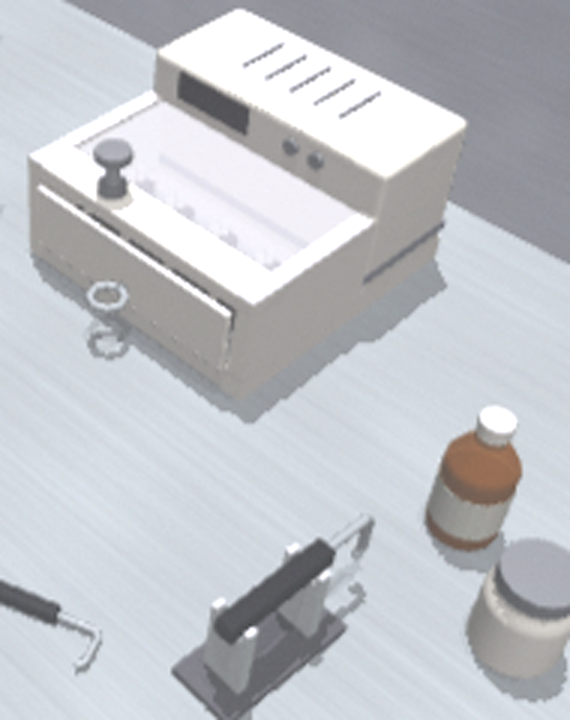

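View pics/t36.png

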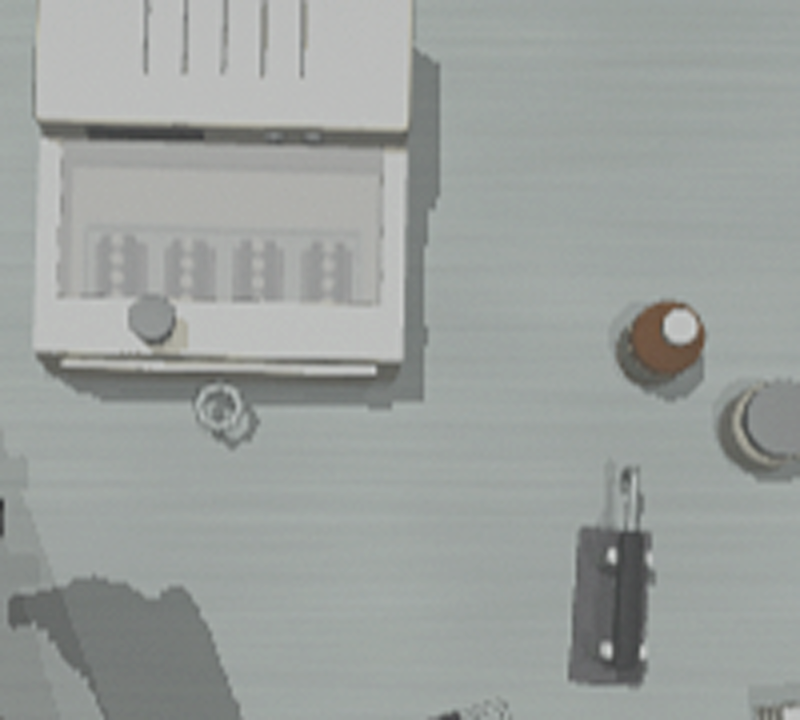

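The tray is home (ring shift about 0 px against the first picture), the plunger is up, the hook is seated, and four upright racks show through the window. I'm handing in the job.

```bash
python3 -c "
from plant import env
print(env.job_done())"
```

```text
the job is handed in; nothing more can be done
None
```

The whole job was carried out in order and handed in at about 60 s of the 210 s allowed. The system gives no verdict, so the outcome rests on my own checks.

- **Tray out:** I took the larger hook from its stand, lowered its prong into the ring and drew the tray out until it reached its stop. The hook went back on its stand.
- **Racks:** All four racks stood upright in the tray, length along x. None had been knocked aside in any picture I took.
- **Tray home:** I pushed the tray in with closed fingers against the front panel.
- **Plunger:** I pressed it about 15.8 mm at 12 N, more than the spring's 6 N at the stop, and let it go.

**Last checks, against the first picture:**
- The ring and plunger are back where they started, to within 0.01 px. The front panel is within 0.2 px and the hook within about 0.15 px.
- Four upright racks show through the window. The dish, the bottle and the jar looked undisturbed, and I saw nothing to suggest the tip box had been touched.

**Two things that looked off:**
- The push home ended with about 37 N at the wrist, which is high next to the 2 N the tray needs. I read it as the tray reaching its stop, but a gripper part touching the incubator's front is possible.
- A thin dark line now shows above the tray panel that was not there at the start. The ring and panel measurements say the tray is home, so I took it for racks or shadow showing through the narrow gap.

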